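# Close up and clamp the telescoping tube units

### The job

Put the telescoping tube units on the microscope bench away: collapse the tubes of every unit fully home, innermost tube first, and stand the units upright in one row against the fence of the stop rail, each butted flush against its neighbour and the first against the fixed end stop. Then slide the rail stop up flush against the last unit and, once it is there, flip its cam lever fully down to clamp it. Any order of units will do; leave the other things on the bench where they are.

Things in the scene. Friction and masses are not known exactly. Their poses are not given: they have to be found in the camera images.
- fixture: stop rail, fixed. Origin: inside corner at bench height where the fence's front face (x=0) meets the end stop's face (y=0); x to the back, away from the robot, y along the fence towards the sliding stop. Fence 12 mm high and thick, y -25 to 335. End stop y -18 to 0, x -50 to 12, 34 high. Units stand on the bench with centres at x -23, y 23, 69, 115, 161 mm. Slight yaw that varies
- stop_face (a point): middle of the sliding stop's face that meets the row, at x -23, z 30 mm in the rail's frame, same axes. The stop is a dark steel block reaching 40 mm from this face along +y; x -50 to +30 mm of the rail (its back part bridges the fence), front part 2 to 50 mm above the bench. Push it by its free +y side towards the row
- stop (a joint): slide of the stop along the rail's +y: distance of its face from the end stop minus 80 mm, in m (0 to 0.18). Friction about 5 N; it stays where left. At the start its face is 220 to 245 mm from the end stop, leaving room for all units
- lever (a joint): cam lever: 0 rad = upright (released; starts at 0 to 0.2), 1.55 rad = flat, forward towards the robot (-x of the rail) along the stop's top (clamped). Friction 0.08 N m; stays where left. It does not change the stop's friction
- lever_tip (a point): free end of the cam lever: a black bar 46 mm long, 12 wide (rail's y), 9 thick, hinged about the rail's y axis at a pivot 12 mm behind the fence face (rail x +12), 26 mm past the stop's face in y, 57 mm above the bench. To clamp, push it from behind (+x side) forward and down. It can also be pinched across its 12 mm width
- unit0_c (a point): telescoping tube unit (3 or 4 alike are present): centre of its square dark steel body, 46 x 46 x 60 mm high, 0.45 to 0.75 kg, upright on the bench (z up, x and y square to its sides). Two coaxial tubes stand out of its top, middle and inner one. With the tubes out it is up to 127 mm high, collapsed 71. Best gripped by two opposite sides once the tubes are in
- unit0_in (a joint): how far its inner tube stands out of the middle tube, in m (0 = home, up to 0.028). 25 mm across, flat black cap 31 across, 6 high; the cap's top is 41 mm above the body's centre plus both joint values. Pressing the cap pushes this tube home first (about 4 N), then the middle tube with it (about 9 N)
- unit0_mid (a joint): how far its middle tube (35 mm across, collar 40 across, 5 high) stands out of the body, in m (0 = home, up to 0.028)
- unit1_c (a point): centre of another such unit; None if absent
- unit1_in (a joint): inner tube of that unit, likewise
- unit1_mid (a joint): middle tube of that unit, likewise
- unit2_c (a point): centre of another such unit; None if absent
- unit2_in (a joint): inner tube of that unit, likewise
- unit2_mid (a joint): middle tube of that unit, likewise
- unit3_c (a point): centre of another such unit; None if absent
- unit3_in (a joint): inner tube of that unit, likewise
- unit3_mid (a joint): middle tube of that unit, likewise
- lens_cap: round black lens cap, 56 mm across, 12 mm high; not part of the job; origin at its underside
- lens: spare objective standing on end, 48 mm across, 52 mm high; not part of the job; origin at its underside
- weight: small brass weight, 36 mm across, 34 mm high; not part of the job; origin at its underside
- dish: shallow white dish, 80 mm across; not part of the job; origin at its underside
Things that resemble listed ones, but are neither listed nor needed, are in the scene too. Leave any brown or orange look-alike of the part that bears unit2_c alone.

How it is judged:
On the way, in this order (a step that is already met when the one before it is completed fails the run):
1. all units stand in the row, flush with each other, the end stop and the fence, and the stop is flush against the last, with the lever not yet thrown (x of unit0_c in the frame of fixture between -0.0258 and -0.02 m and x of unit1_c in the frame of fixture between -0.0258 and -0.02 m and x of unit2_c in the frame of fixture between -0.0258 and -0.02 m and x of unit3_c in the frame of fixture between -0.0258 and -0.02 m and angle between each of unit0_c, unit1_c, unit2_c, unit3_c's own z axis and vertical below 0.05 rad and height (world z) of each of unit0_c, unit1_c, unit2_c, unit3_c below 0.034 m and (angle between the x axis of unit0_c and the x axis of fixture, either way round below 0.06 rad or angle between the x axis of unit0_c and the y axis of fixture, either way round below 0.06 rad) and (angle between the x axis of unit1_c and the x axis of fixture, either way round below 0.06 rad or angle between the x axis of unit1_c and the y axis of fixture, either way round below 0.06 rad) and (angle between the x axis of unit2_c and the x axis of fixture, either way round below 0.06 rad or angle between the x axis of unit2_c and the y axis of fixture, either way round below 0.06 rad) and (angle between the x axis of unit3_c and the x axis of fixture, either way round below 0.06 rad or angle between the x axis of unit3_c and the y axis of fixture, either way round below 0.06 rad) and (horizontal distance between unit0_c and unit1_c below 0.0482 m or horizontal distance between unit0_c and unit2_c below 0.0482 m or horizontal distance between unit0_c and unit3_c below 0.0482 m) and (horizontal distance between unit1_c and unit0_c below 0.0482 m or horizontal distance between unit1_c and unit2_c below 0.0482 m or horizontal distance between unit1_c and unit3_c below 0.0482 m) and (horizontal distance between unit2_c and unit0_c below 0.0482 m or horizontal distance between unit2_c and unit1_c below 0.0482 m or horizontal distance between unit2_c and unit3_c below 0.0482 m) and (horizontal distance between unit3_c and unit0_c below 0.0482 m or horizontal distance between unit3_c and unit1_c below 0.0482 m or horizontal distance between unit3_c and unit2_c below 0.0482 m) and (y of unit0_c in the frame of fixture between 0.02 and 0.0252 m or y of unit1_c in the frame of fixture between 0.02 and 0.0252 m or y of unit2_c in the frame of fixture between 0.02 and 0.0252 m or y of unit3_c in the frame of fixture between 0.02 and 0.0252 m) and y of each of unit0_c, unit1_c, unit2_c, unit3_c in the frame of stop_face below -0.0205 m and y of any of unit0_c, unit1_c, unit2_c, unit3_c in the frame of stop_face above -0.0253 m and value of joint stop below 0.112 m and value of joint lever below 0.6 rad), for 0.2 s.
2. the cam lever is thrown (value of joint lever above 1.35 rad), for 0.2 s.
At the end, for the whole second after the job is handed in: Every tube home within 2.5 mm; all units upright and square in one unbroken row along the fence from the end stop (each gap up to 2 mm); stop within 2 mm of the last unit, before the lever was thrown; lever past 1.35 rad (value of joint each of unit0_in, unit0_mid, unit1_in, unit1_mid, unit2_in, unit2_mid, unit3_in, unit3_mid below 0.0025 m and x of unit0_c in the frame of fixture between -0.0258 and -0.02 m and x of unit1_c in the frame of fixture between -0.0258 and -0.02 m and x of unit2_c in the frame of fixture between -0.0258 and -0.02 m and x of unit3_c in the frame of fixture between -0.0258 and -0.02 m and angle between each of unit0_c, unit1_c, unit2_c, unit3_c's own z axis and vertical below 0.05 rad and height (world z) of each of unit0_c, unit1_c, unit2_c, unit3_c below 0.034 m and (angle between the x axis of unit0_c and the x axis of fixture, either way round below 0.06 rad or angle between the x axis of unit0_c and the y axis of fixture, either way round below 0.06 rad) and (angle between the x axis of unit1_c and the x axis of fixture, either way round below 0.06 rad or angle between the x axis of unit1_c and the y axis of fixture, either way round below 0.06 rad) and (angle between the x axis of unit2_c and the x axis of fixture, either way round below 0.06 rad or angle between the x axis of unit2_c and the y axis of fixture, either way round below 0.06 rad) and (angle between the x axis of unit3_c and the x axis of fixture, either way round below 0.06 rad or angle between the x axis of unit3_c and the y axis of fixture, either way round below 0.06 rad) and (horizontal distance between unit0_c and unit1_c below 0.0482 m or horizontal distance between unit0_c and unit2_c below 0.0482 m or horizontal distance between unit0_c and unit3_c below 0.0482 m) and (horizontal distance between unit1_c and unit0_c below 0.0482 m or horizontal distance between unit1_c and unit2_c below 0.0482 m or horizontal distance between unit1_c and unit3_c below 0.0482 m) and (horizontal distance between unit2_c and unit0_c below 0.0482 m or horizontal distance between unit2_c and unit1_c below 0.0482 m or horizontal distance between unit2_c and unit3_c below 0.0482 m) and (horizontal distance between unit3_c and unit0_c below 0.0482 m or horizontal distance between unit3_c and unit1_c below 0.0482 m or horizontal distance between unit3_c and unit2_c below 0.0482 m) and (y of unit0_c in the frame of fixture between 0.02 and 0.0252 m or y of unit1_c in the frame of fixture between 0.02 and 0.0252 m or y of unit2_c in the frame of fixture between 0.02 and 0.0252 m or y of unit3_c in the frame of fixture between 0.02 and 0.0252 m) and y of each of unit0_c, unit1_c, unit2_c, unit3_c in the frame of stop_face below -0.0205 m and y of any of unit0_c, unit1_c, unit2_c, unit3_c in the frame of stop_face above -0.0253 m and value of joint stop below 0.112 m and value of joint lever above 1.35 rad and linear speed of each of unit0, unit1, unit2, unit3 below 0.02 m/s); the robot touches nothing.
It fails at once if the middle tube of a unit was pushed in (to under 12 mm) while its inner tube was still more than 8 mm out ((value of joint unit0_mid below 0.012 m and value of joint unit0_in above 0.008 m) or (value of joint unit1_mid below 0.012 m and value of joint unit1_in above 0.008 m) or (value of joint unit2_mid below 0.012 m and value of joint unit2_in above 0.008 m) or (value of joint unit3_mid below 0.012 m and value of joint unit3_in above 0.008 m)).
It fails at once if another thing on the bench was shifted by more than 60 mm (distance of any of lens_cap, lens, weight, dish from where it was at the start of the episode above 0.06 m).
Of unit0, unit1, unit2, unit3 only 3 to 4 are there at a start; the rules pass over those that are not, and their reading is None.
At some moment in a run one of unit0, unit1, unit2, unit3 may be knocked a few centimetres aside while the robot is not near it.
It also fails if it takes over 210 s, if anything falls off the work surface, if the arm or the gripper's body presses on something with over 40 N, if the wrist force passes 120 N, or if a joint passes its speed limit or range.

### The arm

A 6-joint arm with a two-finger parallel gripper is mounted at the origin on the work surface. World frame = base frame: x ahead of the robot, y to its left, z up, the work surface at z = 0. Lengths are in m, angles in rad, forces in N, time in s.
With the tool pointing down it reaches from about 0.25 to 0.725 m from the base axis. Payload 4 kg.
Tool frame: the origin (TCP) lies at the very end of the fingers, on their centre line; the grasp point (between the pads) lies 19 mm behind it (bot.pinch_z is the distance from the TCP to the grasp point, in m); z points along the fingers, x is the direction in which the jaws open and shut, and the axes are right-handed (so a half turn about z gives the same grasp; the last joint's range is limited). The gripper opens to 85 mm and grips with 20 to 120 N. Pads are 22 mm wide; open, the fingers measure 114 mm over their backs; the gripper's body (76 mm by 85 mm) begins 54 mm behind the grasp point. The pads swing forward as they close: fully open they stand 13 mm farther back than shut.
Start: joints at [1.314, 0.241, 0.005, 1.335, 0, 1.571], TCP at [0.127, 0.484, 0.231] pointing down, gripper open.
Joint ranges: [-2.72, 2.72], [-1.05, 1.87], [-1.09, 1.28], [-1.99, 2.15], [-1.42, 1.44], [-3.14, 3.14]. Speed limits (rad/s): [2.79, 2.79, 3.14, 3.14, 3.14, 3.14].

### API

Orientations are given as a unit quaternion [x, y, z, w].
In Python, from workcell import bot gives the robot as it stands. The module is installed in compiled form; this text tells all that it offers.
- The arm moves only by the shell command python3 -m inch 'ROWS'. ROWS is JSON, a list of rows, each a list of 7 numbers: the shift along the tool's x, y, z scaled (see below), then the turn, a rotation vector about the tool's x, y, z scaled (see below), then the gripper command: -1 is fully open, 1 is shut, values between are in proportion. In form: [[x, y, z, wx, wy, wz, gripper], ...]. A call has exactly 8 rows; each row shifts and turns the commanded pose from where the row before left it, along the tool's axes as they then stand; what a row does not reach is not made up. The controller multiplies each number of a shift by 2.5 cm and each number of a turn by 180 degrees. A row lasts 1/10 s, in which the tool goes at most 50 mm and 8.59 degrees, less where a joint would pass 70% of its speed; a pose out of reach is approached as far as the arm can. A call with a number of a shift or a turn outside -1 to 1 is refused whole. A call with a gripper value outside its range is refused whole. The fingers move at their own pace and stop on an object; the grip force is fixed at half the most. Time passes only in rows, so rows that do not move let the fingers close, or fill a call up. It gives the time, the measured TCP pose, the force and the opening at its end, in the units of the state.
- bot.get_obs(): the state, without advancing time (a new reading comes with each control period).
- bot.camera(name): name is "side" or "top" or "wrist"; returns (picture, depth): 400x640x3 uint8, blue, green, red; 400x640 float32, m along the optical axis (not along the pixel's ray), 0 where there is no reading.
- bot.get_calibration(name): a dict with "vfov" (degrees; the focal length in pixels is half the picture's height over the tangent of half this angle, whatever the lens; pixels are square), "cx", "cy" (the principal point, pixels), "R" (3x3) and "t" (3): a world point X has camera coordinates R X + t. Camera axes: x right, y down, z forward; pixel columns grow to the right and rows downward; lengths in m; the calibration is good to about 2 mm. A picture is of the moment at which its call begins: read the wrist's pose just before it. get_calibration takes no time and is no camera call; for the wrist camera it gives the pose at the moment of the call.
- bot.job_done(): hands the job in, once; it reports no verdict.
The state is a dict: "clock": time; "joint_pos": joint angles; "joint_vel": joint speeds; "tau": joint torques, N m; "eef_pos": TCP position; "tool_rot": TCP orientation; "ft_force": force on the tool from outside, world axes, zero at the start; "ft_torque": the same for the moment, N m; "grip_width": finger opening in m.
Only numpy, scipy, OpenCV 4.12 (cv2) and the standard library are available. Lean on these libraries where they do the work, as an engineer would, in place of code of your own. Each camera call takes 0.05 s, during which the arm holds its last target.

## Working session

There is one attempt and no reset: what is moved stays moved. The work goes in short steps, Python scripts to look and compute and a shell command to move; the robot and the scene stay as the last step left them, time stands still between calls to the robot, and variables do not carry over. Pictures are saved under pics/ and viewed, and the job is handed in when it is done.

```bash
ls; mkdir -p pics; python3 - <<'E'
from workcell import bot
import cv2,json
o=bot.get_obs();print({k:(v if not hasattr(v,'tolist') else v.tolist()) for k,v in o.items()})
import numpy as np
for n in ['top','side','wrist']:
    c=bot.get_calibration(n);print(n,c)
    p,d=bot.camera(n);cv2.imwrite(f'pics/{n}0.png',p);np.save(f'pics/{n}0.npy',d)
print(bot.get_obs()['clock'])
E
```

```text
pics
{'clock': 0.0, 'joint_pos': [1.3139863188452097, 0.24142806566161382, 0.0037136382325827478, 1.3351493029542363, -1.7640019979117645e-05, 1.5708039659998185], 'joint_vel': [0.0001317070183372523, 0.0004943983945941936, -0.0015421941543846812, -0.0008601028743447766, 0.0012239694226397143, -0.0009272223947402634], 'tau': [0.0001980570323212305, -37.23159670829773, 25.24084210395813, 0.017109355540014803, 3.286107471467403e-05, 4.359381335916623e-06], 'eef_pos': [0.1268466350817295, 0.48300420459417565, 0.23040134377408333], 'tool_rot': [0.791834106276861, 0.6107353596443501, -0.0008131290655955665, 0.0006383086508919851], 'ft_force': [0.027736411809563884, -0.13160294080360643, 1.0217957925162569], 'ft_torque': [0.059263358158607844, 0.013854936760887287, 0.026278698477628967], 'grip_width': 0.08530289244011124}
top {'vfov': 42.23850617566662, 'cx': 320.24233306102434, 'cy': 198.91248651778145, 'R': array([[-0.01378882, -0.9997264 , -0.01889414],
       [-0.99805177,  0.01491071, -0.06058323],
       [ 0.06084838,  0.01802196, -0.99798431]]), 't': array([-0.00381712,  0.56943347,  1.67846874])}
side {'vfov': 42.97810936368382, 'cx': 322.8525100714764, 'cy': 198.08446189541226, 'R': array([[ 0.77893052, -0.62679708,  0.01981557],
       [-0.44270147, -0.5719829 , -0.69054397],
       [ 0.44416511,  0.52911339, -0.72301893]]), 't': array([-0.44631122,  0.2844285 ,  1.17106184])}
wrist {'vfov': 70.2667182348848, 'cx': 321.4717573985529, 'cy': 196.56575304462385, 'R': array([[ 2.52607046e-01,  9.67568874e-01, -3.92574334e-04],
       [ 9.22196392e-01, -2.40638644e-01,  3.02732320e-01],
       [ 2.92819901e-01, -7.68343478e-02, -9.53075542e-01]]), 't': array([-0.49878663, -0.03930866,  0.38017548])}
0.15
```

View pics/top0.png

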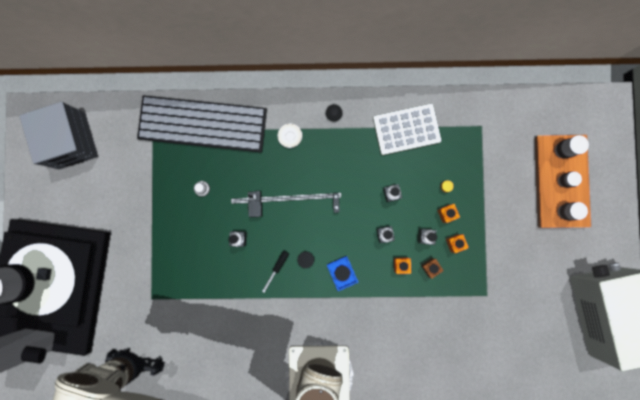

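View pics/side0.png

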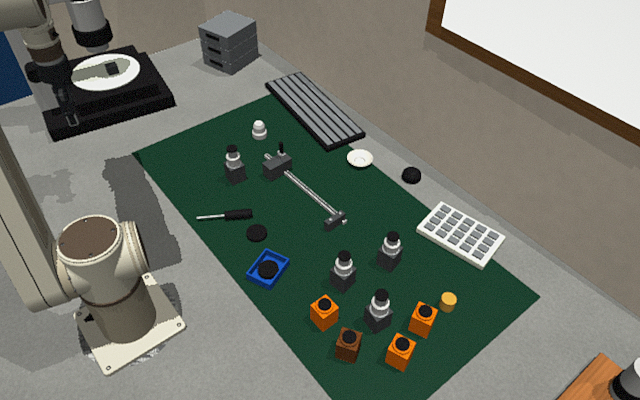

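View pics/wrist0.png

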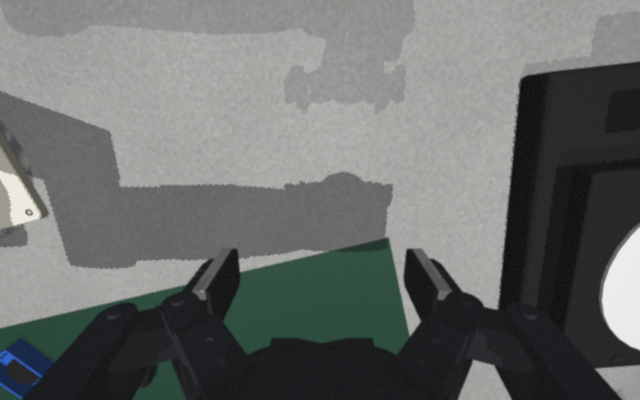

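```bash
cat > h.py <<'E'
import numpy as np, cv2
from scipy.spatial.transform import Rotation as Ro
from workcell import bot
def K(c): 
    f=200/np.tan(np.radians(c['vfov']/2)); return f
def cloud(c,d):
    f=K(c); v,u=np.mgrid[0:400,0:640]
    P=np.stack([(u-c['cx'])/f*d,(v-c['cy'])/f*d,d],-1)
    return (P-c['t'])@c['R']
def shot(n,name):
    c=bot.get_calibration(n); p,d=bot.camera(n)
    cv2.imwrite(f'pics/{name}.png',p); np.savez(f'pics/{name}.npz',d=d,**{k:np.array(v) for k,v in c.items()})
    return c,p,d
def load(name):
    z=np.load(f'pics/{name}.npz'); c={k:z[k] for k in z.files if k!='d'}; return c,cv2.imread(f'pics/{name}.png'),z['d']
def rel(target,yaw=None):
    "tool-frame shift (m) and yaw for target TCP"
    o=bot.get_obs(); R=Ro.from_quat(o['tool_rot']); d=R.inv().apply(np.array(target)-o['eef_pos'])
    return d,d/0.025
E
python3 - <<'E'
from h import *
for n in ['top','side']:
    c=bot.get_calibration(n);d=np.load(f'pics/{n}0.npy');P=cloud(c,d)
    pts={'top':{'A':(392,189),'B':(386,231),'C':(428,233),'D':(237,236),'rail_l':(232,201),'rail_r':(340,195),'slider':(255,208),'endstop':(336,205),'bench':(300,240),'lens':(201,186),'cap':(306,259)},
     'side':{'A':(392,236),'B':(345,256),'C':(380,295),'D':(232,149),'lev':(281,147),'slider':(276,163),'end':(336,218)}}[n]
    for k,(u,v) in pts.items(): print(n,k,P[v,u].round(4), d[v,u])
c=bot.get_calibration('wrist');o=bot.get_obs()
R=Ro.from_quat(o['tool_rot']);C=-c['R'].T@c['t'];print('cam in tool',R.inv().apply(C-o['eef_pos']),'\n',c['R']@R.as_matrix(),R.as_matrix())
for n,(a,b,e,f) in {'top':(210,170,460,270),'side':(200,120,440,330)}.items():
    p=cv2.imread(f'pics/{n}0.png')[b:f,a:e];cv2.imwrite(f'pics/{n}0c.png',cv2.resize(p,None,fx=3 if n=='top' else 2.8,fy=3 if n=='top' else 2.8,interpolation=cv2.INTER_CUBIC))
E
```

```text
top A [ 0.591  -0.2358  0.1106] 1.599768
top B [ 0.4618 -0.2143  0.113 ] 1.5899712
top C [ 0.4537 -0.3468  0.0907] 1.6093384
top D [0.4527 0.2436 0.1194] 1.5912461
top rail_l [0.5666 0.2775 0.0198] 1.6981851
top rail_r [ 0.5811 -0.0768  0.0185] 1.6939644
top slider [0.5413 0.198  0.0476] 1.6675048
top endstop [ 0.5479 -0.0631  0.0311] 1.6795884
top bench [ 0.4357  0.057  -0.0016] 1.7076436
top lens [0.6152 0.373  0.0463] 1.6764628
top cap [0.3739 0.0373 0.0119] 1.689997
side A [ 0.5858 -0.2462  0.1081] 1.2228129
side B [ 0.4541 -0.2255  0.1143] 1.1708335
side C [ 0.4423 -0.3548  0.1203] 1.0928011
side D [0.4472 0.2525 0.1148] 1.4203179
side lev [0.5766 0.2003 0.0901] 1.4680172
side slider [0.548  0.1877 0.0527] 1.4756601
side end [ 0.5597 -0.0714  0.0353] 1.3563696
cam in tool [-0.00089508 -0.07834716 -0.14352851] 
 [[ 9.99997855e-01 -1.44311334e-03 -1.48573507e-03]
 [ 9.25619222e-04  9.53075461e-01 -3.02731413e-01]
 [ 1.85289338e-03  3.02729388e-01  9.53074753e-01]] [[ 2.54002891e-01  9.67203374e-01 -4.05600613e-04]
 [ 9.67202122e-01 -2.54003215e-01 -1.55638859e-03]
 [-1.60836815e-03  3.02942800e-06 -9.99998707e-01]]
```

View pics/top0c.png

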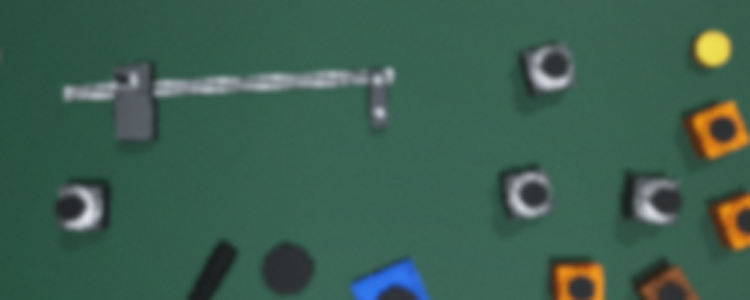

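View pics/side0c.png

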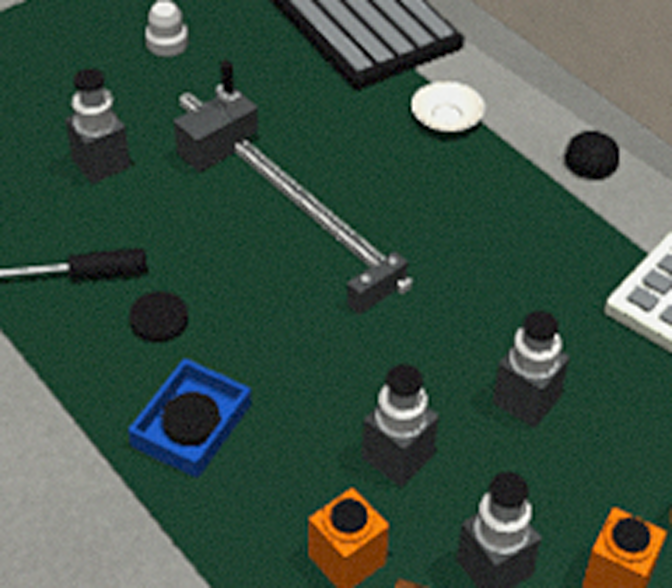

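```bash
python3 -m inch '[[0,0,0,0,0,0.047,-1],[0,0,0,0,0,0.047,-1],[0,0,0,0,0,0.047,-1],[0,0,0,0,0,0.047,-1],[0,0,0,0,0,0.047,-1],[0,0,0,0,0,0.047,-1],[0,0,0,0,0,0.047,-1],[0,0,0,0,0,0.047,1]]'
cat >> h.py <<'E'
def where():
    o=bot.get_obs(); R=Ro.from_quat(o['tool_rot']).as_matrix()
    print('t',round(o['clock'],2),'tcp',np.round(o['eef_pos'],4),'xdir deg',round(np.degrees(np.arctan2(R[1,0],R[0,0])),2),'tilt z',np.round(R[:,2],3),'F',np.round(o['ft_force'],1),'w',round(o['grip_width'],4))
def go(target,yawdeg=None):
    where(); d,u=rel(target); print('tool shift mm',(d*1000).round(1),'units',u.round(2))
    if yawdeg is not None:
        R=Ro.from_quat(bot.get_obs()['tool_rot']).as_matrix(); y=np.degrees(np.arctan2(R[1,0],R[0,0]))
        print('wz deg needed',round(-(yawdeg-y),2),'units',round(-(yawdeg-y)/180,4))
E
python3 -c "
from h import *
go([0.45,0.247,0.25],2.3)"
```

```text
clock: 0.95
eef_pos: [0.1269, 0.4834, 0.2309]
tool_rot: [0.998, 0.063, -0.0, 0.0]
ft_force: [0.6, -0.0, -0.1]
grip_width: 0.0729
t 0.95 tcp [0.1269 0.4834 0.2309] xdir deg 7.26 tilt z [-0.    -0.001 -1.   ] F [ 0.6 -0.  -0.1] w 0.0729
tool shift mm [290.6 275.3 -18.9] units [11.62 11.01 -0.76]
wz deg needed 4.96 units 0.0275
```

```bash
python3 -m inch '[[0.97,0.92,-0.1,0,0,0,1],[0.97,0.92,-0.1,0,0,0,1],[0.97,0.92,-0.1,0,0,0,1],[0.97,0.92,-0.1,0,0,0,1],[0.97,0.92,-0.1,0,0,0,1],[0.97,0.92,-0.1,0,0,0,1],[0.97,0.92,-0.1,0,0,0,1],[0.97,0.92,-0.1,0,0,0,1]]'
python3 -m inch '[[0.97,0.92,0,0,0,0,1],[0.97,0.92,0,0,0,0,1],[0.97,0.92,0,0,0,0,1],[0.97,0.92,0,0,0,0,1],[0,0,0,0,0,0.0275,1],[0,0,0,0,0,0,1],[0,0,0,0,0,0,1],[0,0,0,0,0,0,1]]'
python3 - <<'E'
from h import *
where()
shot('wrist','w1')
E
```

```text
clock: 1.75
eef_pos: [0.3445, 0.3258, 0.2512]
tool_rot: [0.998, 0.066, -0.0, 0.0]
ft_force: [0.6, 0.5, -0.2]
grip_width: -0.0001
clock: 2.55
eef_pos: [0.4514, 0.2489, 0.2512]
tool_rot: [1.0, 0.024, -0.0, 0.0]
ft_force: [0.5, -0.4, 0.4]
grip_width: -0.0003
t 2.55 tcp [0.4514 0.2489 0.2512] xdir deg 2.78 tilt z [-0. -0. -1.] F [ 0.5 -0.4  0.4] w -0.0003
```

View pics/w1.png

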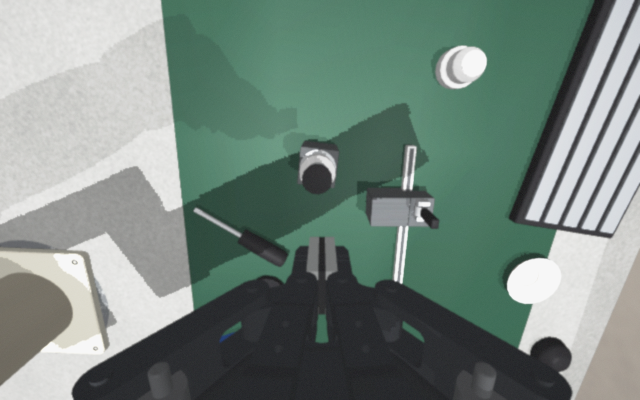

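```bash
cat >> h.py <<'E'
def unit(name,box,zlist=True):
    "box u0,v0,u1,v1 around unit in picture; gives cap centre/top and body yaw"
    c,p,d=load(name); P=cloud(c,d); u0,v0,u1,v1=box; Q=P[v0:v1,u0:u1].reshape(-1,3); Q=Q[(d[v0:v1,u0:u1]>0).ravel()]
    Q=Q[(Q[:,2]<0.14)]
    zt=np.percentile(Q[Q[:,2]>0.055][:,2],97)
    top=Q[abs(Q[:,2]-zt)<0.004][:,:2].astype(np.float32)
    (cx,cy),(w,h),a=cv2.minAreaRect(top)
    print('cap top z',round(float(zt),4),'centre',round(cx,4),round(cy,4),'size',round(w,4),round(h,4),len(top))
    b=Q[abs(Q[:,2]-0.060)<0.006][:,:2].astype(np.float32)
    # drop stray: within 40 mm of cap
    b=b[np.hypot(*(b-[cx,cy]).T)<0.04]
    (bx,by),(w,h),a=cv2.minAreaRect(b)
    print('body rect',round(bx,4),round(by,4),round(w,4),round(h,4),'angle',round(a,1),len(b))
    b=Q[(Q[:,2]>0.008)&(Q[:,2]<0.066)][:,:2].astype(np.float32)
    b=b[np.hypot(*(b-[cx,cy]).T)<0.04]
    (bx,by),(w,h),a=cv2.minAreaRect(b)
    print('all sides rect',round(bx,4),round(by,4),round(w,4),round(h,4),'angle',round(a,1),len(b))
E
python3 - <<'E'
from h import *
unit('w1',(285,130,355,210))
c,p,d=load('w1');P=cloud(c,d)
# slider, fence
for u,v in [(385,210),(410,155),(402,240),(423,207),(432,219),(300,100)]: print(u,v,P[v,u].round(4))
p=p[100:300,270:470];cv2.imwrite('pics/w1c.png',cv2.resize(p,None,fx=3,fy=3,interpolation=cv2.INTER_CUBIC))
E
```

```text
cap top z 0.1206 centre 0.4453 0.2568 size 0.03 0.0294 712
body rect 0.4453 0.2567 0.0459 0.0459 angle 86.3 509
all sides rect 0.4453 0.2568 0.0459 0.0459 angle 86.2 674
385 210 [0.5347 0.2031 0.0509]
410 155 [0.5689 0.2696 0.0126]
402 240 [0.5754 0.1433 0.0122]
423 207 [0.5779 0.2139 0.0638]
432 219 [0.5743 0.2138 0.1033]
300 100 [0.4181 0.3326 0.0012]
```

View pics/w1c.png

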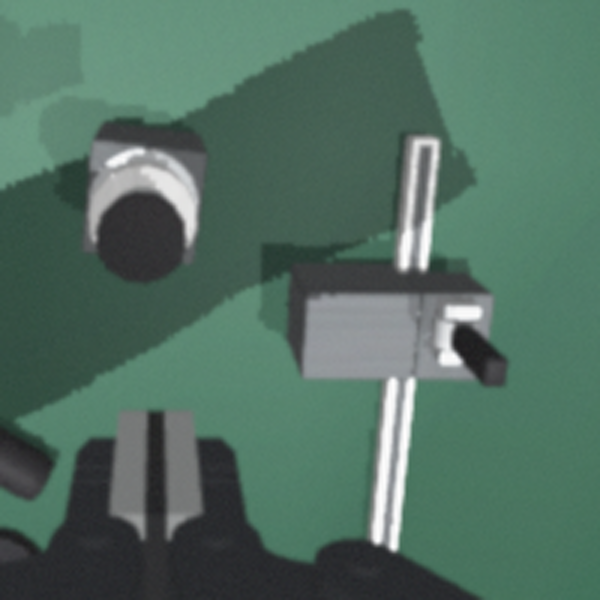

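```bash
python3 -c "
from h import *
go([0.4453,0.2568,0.125],2.8)"
```

```text
t 2.6 tcp [0.4514 0.249  0.2513] xdir deg 2.78 tilt z [-0. -0. -1.] F [-0.4  0.3  0.1] w 0.0002
tool shift mm [ -5.7  -8.1 126.3] units [-0.23 -0.32  5.05]
wz deg needed -0.02 units -0.0001
```

```bash
python3 -m inch '[[-0.23,-0.32,0,0,0,0,1],[0,0,1,0,0,0,1],[0,0,1,0,0,0,1],[0,0,1,0,0,0,1],[0,0,1,0,0,0,1],[0,0,0.85,0,0,0,1],[0,0,0.1,0,0,0,1],[0,0,0.1,0,0,0,1]]'
python3 -m inch '[[0,0,0.16,0,0,0,1],[0,0,0.16,0,0,0,1],[0,0,0.16,0,0,0,1],[0,0,0.16,0,0,0,1],[0,0,0.16,0,0,0,1],[0,0,0.16,0,0,0,1],[0,0,0.16,0,0,0,1],[0,0,0.16,0,0,0,1]]'
```

```text
clock: 3.4
eef_pos: [0.4454, 0.2569, 0.1252]
tool_rot: [1.0, 0.024, -0.0, 0.0]
ft_force: [0.1, 0.2, 0.2]
grip_width: 0.0001
clock: 4.2
eef_pos: [0.4467, 0.257, 0.0934]
tool_rot: [1.0, 0.023, 0.001, -0.001]
ft_force: [-0.3, 1.6, 8.8]
grip_width: -0.0002
```

```bash
python3 -m inch '[[0,0,0.15,0,0,0,1],[0,0,0.15,0,0,0,1],[0,0,0.15,0,0,0,1],[0,0,0.15,0,0,0,1],[0,0,0.15,0,0,0,1],[0,0,0.12,0,0,0,1],[0,0,0.06,0,0,0,1],[0,0,0,0,0,0,1]]'
```

```text
clock: 5.0
eef_pos: [0.4467, 0.257, 0.0709]
tool_rot: [1.0, 0.023, 0.001, -0.001]
ft_force: [-0.4, 1.0, 9.5]
grip_width: 0.0001
```

```bash
python3 -m inch '[[0,0,0.04,0,0,0,1],[0,0,0.04,0,0,0,1],[0,0,0,0,0,0,1],[0,0,0,0,0,0,1],[0,0,0,0,0,0,1],[0,0,0,0,0,0,1],[0,0,0,0,0,0,1],[0,0,0,0,0,0,1]]'
```

```text
clock: 5.8
eef_pos: [0.4468, 0.2571, 0.0708]
tool_rot: [1.0, 0.023, 0.002, -0.001]
ft_force: [-3.7, -0.7, 20.9]
grip_width: 0.0001
```

```bash
python3 -m inch '[[0,0,-0.4,0,0,0,1],[0,0,-1,0,0,0,0.2],[0,0,-1,0,0,0,-1],[0,0,-1,0,0,0,-1],[0,0,-1,0,0,0,-1],[0,0,-1,0,0,0,-1],[0,0,-1,0,0,0,-1],[0,0,0,0,0,0.037,-1]]'
python3 - <<'E'
from h import *
c,p,d=shot('wrist','w2');where()
P=cloud(c,d)
m=(abs(P[...,0]-.4453)<.045)&(abs(P[...,1]-.2568)<.045)&(P[...,2]>.03)
v,u=np.where(m);print(u.min(),v.min(),u.max(),v.max())
E
```

```text
clock: 6.6
eef_pos: [0.4469, 0.2565, 0.2305]
tool_rot: [0.999, -0.037, 0.002, -0.001]
ft_force: [0.8, 0.5, -0.1]
grip_width: 0.0851
t 6.65 tcp [0.4462 0.2561 0.2288] xdir deg -4.45 tilt z [ 0.001 -0.    -1.   ] F [ 1.3  0.3 -0.1] w 0.0853
170 154 469 399
```

View pics/w2.png

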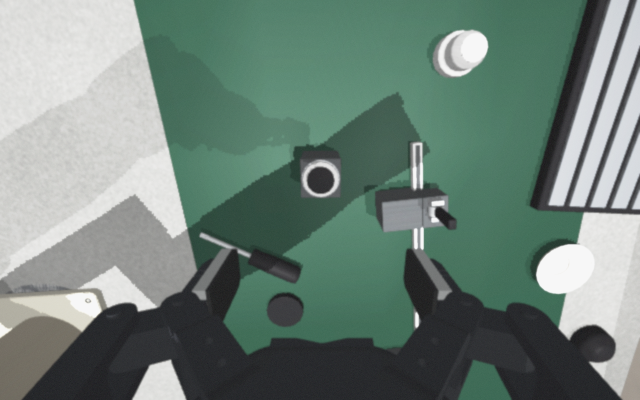

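```bash
cat >> h.py <<'E'
def fence(name,box):
    c,p,d=load(name); P=cloud(c,d); u0,v0,u1,v1=box; Q=P[v0:v1,u0:u1].reshape(-1,3)
    Q=Q[abs(Q[:,2]-0.0125)<0.003]
    # front and back edges per y bin
    ys=np.arange(Q[:,1].min(),Q[:,1].max(),0.004); F=[];B=[]
    for y in ys:
        s=Q[(Q[:,1]>=y)&(Q[:,1]<y+.004)][:,0]
        if len(s)>5: F.append((y+.002,np.percentile(s,3)));B.append((y+.002,np.percentile(s,97)))
    F=np.array(F);B=np.array(B)
    for n,A in (('front',F),('back',B)):
        k=np.polyfit(A[:,1-1],A[:,1],1);r=A[:,1]-np.polyval(k,A[:,0]);g=abs(r)<.002;k=np.polyfit(A[g,0],A[g,1],1)
        print(n,'x=%.4f + %.4f*y'%(k[1],k[0]),'yaw',np.degrees(-np.arctan(k[0])).round(2),g.sum(),len(A),A[0,0].round(3),A[-1,0].round(3))
E
python3 - <<'E'
from h import *
unit('w2',(285,135,350,210))
fence('w2',(405,135,432,190));fence('w2',(405,228,432,330))
fence('w1',(395,145,425,186));fence('w1',(385,228,425,280))
E
```

```text
cap top z 0.0726 centre 0.4457 0.2568 size 0.0299 0.0297 592
body rect 0.4451 0.2565 0.0463 0.0457 angle 86.5 910
all sides rect 0.4452 0.2566 0.0464 0.0458 angle 86.2 1140
front x=0.5766 + -0.0464*y yaw 2.66 15 16 0.222 0.282
back x=0.5934 + -0.0697*y yaw 3.99 16 16 0.222 0.282
front x=0.5756 + -0.0419*y yaw 2.4 13 13 0.002 0.162
back x=0.5793 + 0.0066*y yaw -0.38 11 13 0.002 0.162
front x=0.5756 + -0.0424*y yaw 2.43 14 14 0.229 0.281
back x=0.5861 + -0.0403*y yaw 2.31 14 14 0.229 0.281
front x=0.5756 + -0.0427*y yaw 2.45 22 22 0.078 0.162
back x=0.5865 + -0.0417*y yaw 2.39 22 22 0.078 0.162
```

```bash
python3 -c "
from h import *
go([0.4453,0.2567,0.022],-3.65)"
```

```text
t 6.65 tcp [0.4462 0.2561 0.2288] xdir deg -4.45 tilt z [ 0.001 -0.    -1.   ] F [ 1.3  0.3 -0.1] w 0.0853
tool shift mm [ -1.2  -0.5 206.8] units [-0.05 -0.02  8.27]
wz deg needed -0.8 units -0.0044
```

```bash
python3 -m inch '[[-0.05,-0.02,0.8,0,0,0,-1],[0,0,1,0,0,0,-1],[0,0,1,0,0,0,-1],[0,0,1,0,0,0,-1],[0,0,1,0,0,0,-1],[0,0,1,0,0,0,-1],[0,0,1,0,0,0,-1],[0,0,0.8,0,0,0,-1]]'
python3 -m inch '[[0,0,0.6,0,0,0,-1],[0,0,0,0,0,0,-1],[0,0,0,0,0,0,1],[0,0,0,0,0,0,1],[0,0,0,0,0,0,1],[0,0,0,0,0,0,1],[0,0,0,0,0,0,1],[0,0,0,0,0,0,1]]'; python3 -c "
from h import *
where()"
```

```text
clock: 7.45
eef_pos: [0.4425, 0.2553, 0.0348]
tool_rot: [0.999, -0.034, -0.002, 0.002]
ft_force: [0.8, 0.3, -0.3]
grip_width: 0.0857
clock: 8.25
eef_pos: [0.4458, 0.2572, 0.024]
tool_rot: [0.999, -0.035, 0.001, -0.0]
ft_force: [1.6, -0.5, 4.8]
grip_width: 0.0454
t 8.25 tcp [0.4458 0.2572 0.024 ] xdir deg -4.01 tilt z [ 0.003  0.001 -1.   ] F [ 1.6 -0.5  4.8] w 0.0454
```

```bash
python3 -m inch '[[0,0,-0.5,0,0,0,1],[0,0,-1,0,0,0,1],[0,0,-1,0,0,0,1],[0,0,-1,0,0,0,1],[0,0,0,0,0,0,1],[0,0,0,0,0,-0.036,1],[0,0,0,0,0,0,1],[0,0,0,0,0,0,1]]'; python3 - <<'E'
from h import *
where()
for n in ['side','top']:
    c=bot.get_calibration(n);P=cloud(c,np.load(f'pics/{n}0.npy')).reshape(-1,3)
    a=np.radians(2.43);O=np.array([0.5756,0]);q=P[:,:2]-O
    X=q@[np.cos(a),np.sin(a)];Y=q@[-np.sin(a),np.cos(a)]
    m=(X>-.07)&(X<.03)&(Y>-.12)&(Y<0.02)&(P[:,2]>.025)&(P[:,2]<.045)
    print(n,m.sum(),np.percentile(Y[m],[1,5,50,95,99]).round(4),np.percentile(X[m],[1,5,50,95,99]).round(4))
    m=(X>-.07)&(X<.03)&(Y>.1)&(Y<0.3)&(P[:,2]>.045)&(P[:,2]<.055)
    print(n,m.sum(),np.percentile(Y[m],[1,5,50,95,99]).round(4),np.percentile(X[m],[1,5,50,95,99]).round(4))
for n in ['w1','w2']:
    c,p,d=load(n);P=cloud(c,d).reshape(-1,3)
    q=P[:,:2]-O
    X=q@[np.cos(a),np.sin(a)];Y=q@[-np.sin(a),np.cos(a)]
    m=(X>-.07)&(X<.05)&(Y>.1)&(Y<0.3)&(P[:,2]>.046)&(P[:,2]<.052)
    print(n,m.sum(),np.percentile(Y[m],[1,5,50,95,99]).round(4),np.percentile(X[m],[1,5,50,95,99]).round(4))
    m=(abs(X-.006)<.02)&(Y>.2)&(Y<0.5)&(P[:,2]>.008)&(P[:,2]<.015)
    print('fence end',n,Y[m].max(),np.percentile(Y[m],99))
E
```

```text
clock: 9.05
eef_pos: [0.4433, 0.2562, 0.1086]
tool_rot: [1.0, 0.021, -0.002, 0.001]
ft_force: [0.6, -0.9, -6.4]
grip_width: 0.0454
t 9.05 tcp [0.4433 0.2562 0.1086] xdir deg 2.36 tilt z [-0.003 -0.002 -1.   ] F [ 0.6 -0.9 -6.4] w 0.0454
side 159 [-0.075  -0.074  -0.0671 -0.0561 -0.0547] [-0.051  -0.0494 -0.0225  0.0074  0.011 ]
side 237 [0.1772 0.1794 0.1948 0.217  0.2207] [-0.0513 -0.048  -0.0172  0.0225  0.0286]
top 104 [-0.0712 -0.0705 -0.0629 -0.0544 -0.054 ] [-0.0503 -0.0491 -0.021   0.0057  0.0089]
top 218 [0.1806 0.1822 0.1995 0.2189 0.2206] [-0.0492 -0.0464 -0.0137  0.0263  0.0288]
w1 1415 [0.1824 0.1841 0.2033 0.2213 0.222 ] [-0.05   -0.0477 -0.0189  0.0215  0.0282]
fence end w1 0.2819005110680744 0.2816413131313096
w2 1595 [0.1827 0.1841 0.204  0.2214 0.2219] [-0.05   -0.0479 -0.019   0.0213  0.028 ]
fence end w2 0.28209059670312125 0.28177111417683487
```

```bash
cat >> h.py <<'E'
A0=np.radians(2.43); O0=np.array([0.57785,-0.05295])
EX=np.array([np.cos(A0),np.sin(A0)]); EY=np.array([-np.sin(A0),np.cos(A0)])
def rw(x,y,z): return np.r_[O0+x*EX+y*EY,z]
def wr(P): q=np.asarray(P)[:2]-O0; return np.array([q@EX,q@EY])
E
python3 -c "
from h import *
go(rw(-.032,.030,.1086),2.43)"
```

```text
t 9.05 tcp [0.4433 0.2562 0.1086] xdir deg 2.36 tilt z [-0.003 -0.002 -1.   ] F [ 0.6 -0.9 -6.4] w 0.0454
tool shift mm [8.970e+01 2.844e+02 2.000e-01] units [3.590e+00 1.138e+01 1.000e-02]
wz deg needed -0.07 units -0.0004
```

```bash
python3 -m inch '[[0,0.8,0,0,0,0,1],[0,1,0,0,0,0,1],[0,1,0,0,0,0,1],[0,1,0,0,0,0,1],[0,1,0,0,0,0,1],[0,1,0,0,0,0,1],[0,1,0,0,0,0,1],[0.2,1,0,0,0,0,1]]'
python3 -m inch '[[0.8,1,0,0,0,0,1],[0.8,1,0,0,0,0,1],[0.8,1,0,0,0,0,1],[0.8,0.6,0,0,0,0,1],[0.2,0,0,0,0,0,1],[0,0,0,0,0,0,1],[0,0,0,0,0,0,1],[0,0,0,0,0,0,1]]'
python3 -c "
from h import *
go(rw(-.032,.030,.026),2.43)"
```

```text
clock: 9.85
eef_pos: [0.4565, 0.0612, 0.1093]
tool_rot: [1.0, 0.021, -0.001, 0.0]
ft_force: [1.0, -1.1, -6.9]
grip_width: 0.0454
clock: 10.65
eef_pos: [0.5455, -0.0232, 0.1097]
tool_rot: [1.0, 0.022, -0.001, -0.0]
ft_force: [-0.5, -0.1, -7.0]
grip_width: 0.0453
t 10.65 tcp [ 0.5455 -0.0232  0.1097] xdir deg 2.51 tilt z [-0.002  0.    -1.   ] F [-0.5 -0.1 -7. ] w 0.0453
tool shift mm [-0.8  1.1 83.7] units [-0.03  0.04  3.35]
wz deg needed 0.08 units 0.0005
```

```bash
python3 -m inch '[[0,0,0.8,0,0,0,1],[0,0,0.8,0,0,0,1],[0,0,0.8,0,0,0,1],[0,0,0.5,0,0,0,1],[0,0,0.25,0,0,0,1],[0,0,0.15,0,0,0,1],[0,0,0.05,0,0,0,1],[0,0,0,0,0,0,1]]'
python3 -c "
from h import *
where()"
```

```text
clock: 11.45
eef_pos: [0.5474, -0.024, 0.0272]
tool_rot: [1.0, 0.022, 0.001, 0.0]
ft_force: [-0.5, -2.1, -5.9]
grip_width: 0.045
t 11.45 tcp [ 0.5474 -0.024   0.0272] xdir deg 2.48 tilt z [ 0.001 -0.    -1.   ] F [-0.5 -2.1 -5.9] w 0.045
```

```bash
python3 -m inch '[[0,0,0.06,0,0,0,1],[0,0,0.06,0,0,0,1],[0,0,0,0,0,0,1],[0,0.12,0,0,0,0,1],[0,0.12,0,0,0,0,1],[0,0.06,0,0,0,0,1],[0,0.04,0,0,0,0,1],[0,0,0,0,0,0,1]]'
python3 -c "
from h import *
where();print(wr(bot.get_obs()['eef_pos']))"
```

```text
clock: 12.25
eef_pos: [0.5476, -0.031, 0.0241]
tool_rot: [1.0, 0.022, 0.0, -0.002]
ft_force: [0.1, 5.5, -1.7]
grip_width: 0.0454
t 12.25 tcp [ 0.5476 -0.031   0.0241] xdir deg 2.52 tilt z [ 0.001  0.004 -1.   ] F [ 0.1  5.5 -1.7] w 0.0454
[-0.02932858  0.02323568]
```

```bash
python3 -m inch '[[0.08,0,0,0,0,0,1],[0.08,0,0,0,0,0,1],[0.06,0,0,0,0,0,1],[0.04,0,0,0,0,0,1],[0.03,0,0,0,0,0,1],[0,0.03,0,0,0,0,1],[0,0.03,0,0,0,0,1],[0,0,0,0,0,0,1]]'
python3 -c "
from h import *
where();print(wr(bot.get_obs()['eef_pos']))"
```

```text
clock: 13.05
eef_pos: [0.5485, -0.0309, 0.0242]
tool_rot: [1.0, 0.022, -0.005, -0.003]
ft_force: [-15.1, 10.2, 14.2]
grip_width: 0.0454
t 13.05 tcp [ 0.5485 -0.0309  0.0242] xdir deg 2.51 tilt z [-0.011  0.006 -1.   ] F [-15.1  10.2  14.2] w 0.0454
[-0.02839785  0.02324642]
```

```bash
python3 - <<'E'
from h import *
c,p,d=shot('side','s2');cv2.imwrite('pics/s2c.png',cv2.resize(p[130:290,240:440],None,fx=4,fy=4,interpolation=cv2.INTER_CUBIC)[:600,:800])
c,p,d=shot('wrist','w3')
E
```

```text
(no output)
```

View pics/s2c.png

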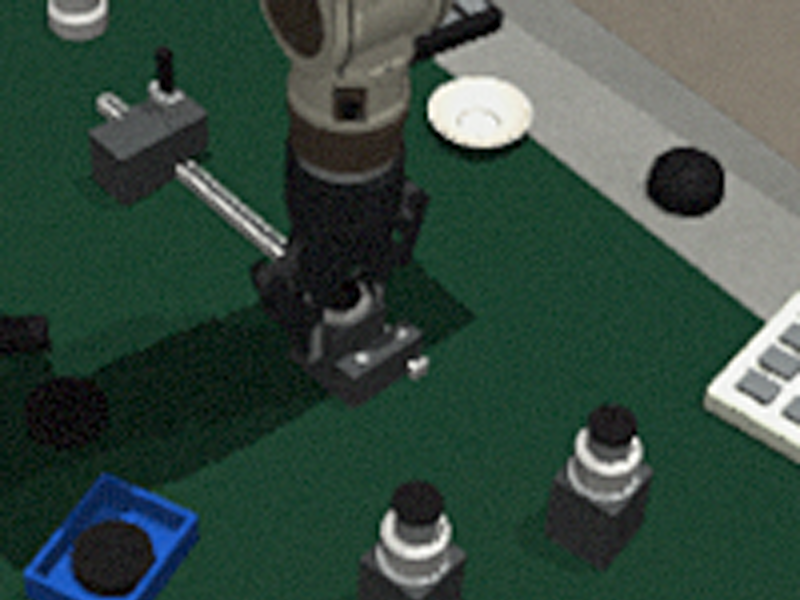

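View pics/w3.png

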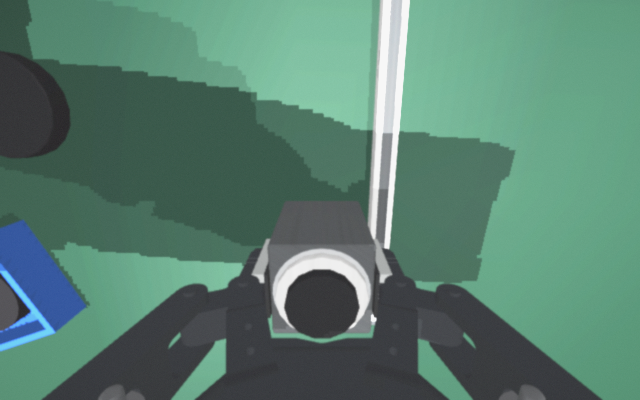

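```bash
python3 - <<'E'
from h import *
c,p,d=load('w3');P=cloud(c,d)
for u,v in [(300,250),(345,250),(283,300),(362,300),(320,300),(320,262),(373,320),(385,225),(385,262),(390,290),(268,262),(376,262),(320,225)]: print(u,v,P[v,u].round(4),wr(P[v,u]).round(4))
p=p[190:350,220:430];cv2.imwrite('pics/w3c.png',cv2.resize(p,None,fx=3.6,fy=3.6,interpolation=cv2.INTER_CUBIC))
E
```

```text
300 250 [ 0.5381 -0.0117  0.0616] [-0.0379  0.0429]
345 250 [ 0.5569 -0.0107  0.0616] [-0.0192  0.0431]
283 300 [ 0.5318 -0.0333  0.0661] [-0.0452  0.0216]
362 300 [ 0.5652 -0.0316  0.0659] [-0.0117  0.0218]
320 300 [ 0.5474 -0.0283  0.0715] [-0.0294  0.0259]
320 262 [ 0.5467 -0.0143  0.0661] [-0.0295  0.04  ]
373 320 [ 0.5781 -0.0664  0.0366] [-0.0003 -0.0135]
385 225 [ 0.5844 -0.0188  0.0127] [0.008  0.0338]
385 262 [ 0.576  -0.0196  0.0545] [-0.0004  0.0334]
390 290 [0.5456 0.045  0.1682] [-0.028   0.0993]
268 262 [ 0.5244 -0.019   0.06  ] [-0.052   0.0362]
376 262 [ 0.5719 -0.0196  0.0547] [-0.0045  0.0336]
320 225 [ 0.546  -0.0091  0.0402] [-0.0299  0.0452]
```

View pics/w3c.png

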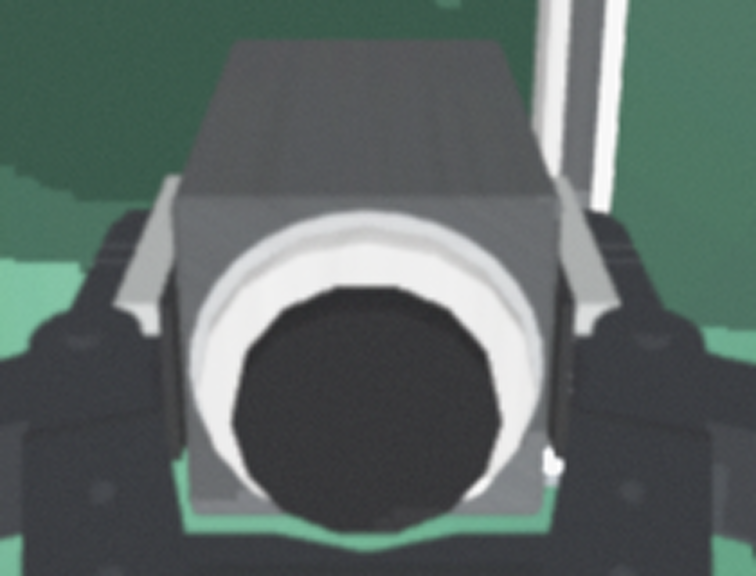

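```bash
python3 -m inch '[[0,-0.06,-0.03,0,0,0,1],[0,-0.06,-0.03,0,0,0,1],[0,0,-0.02,0,0,0,1],[0,0,-0.02,0,0,0,1],[0,0,0,0,0,0,1],[0,0,0,0,0,0,1],[0,0,0,0,0,0,1],[0,0,0,0,0,0,1]]'
python3 -c "
from h import *
where();print(wr(bot.get_obs()['eef_pos']))"
```

```text
clock: 13.95
eef_pos: [0.5542, -0.0307, 0.0258]
tool_rot: [1.0, 0.022, -0.0, -0.0]
ft_force: [0.3, 2.3, -8.4]
grip_width: 0.0455
t 13.95 tcp [ 0.5542 -0.0307  0.0258] xdir deg 2.47 tilt z [-0.001  0.    -1.   ] F [ 0.3  2.3 -8.4] w 0.0455
[-0.02265765  0.02326007]
```

```bash
python3 -m inch '[[0.04,0,0,0,0,0,1],[0,0,0.04,0,0,0,1],[0,0,0.04,0,0,0,1],[0.02,0,0,0,0,0,1],[0,0.04,0,0,0,0,1],[0,0,0,0,0,0,1],[0,0,0,0,0,0,1],[0,0,0,0,0,0,1]]'
python3 -c "
from h import *
where();print(wr(bot.get_obs()['eef_pos']))"
```

```text
clock: 14.75
eef_pos: [0.5543, -0.0307, 0.0241]
tool_rot: [1.0, 0.022, -0.001, -0.001]
ft_force: [-6.2, 5.0, -1.5]
grip_width: 0.0454
t 14.75 tcp [ 0.5543 -0.0307  0.0241] xdir deg 2.48 tilt z [-0.003  0.002 -1.   ] F [-6.2  5.  -1.5] w 0.0454
[-0.02256782  0.02322141]
```

```bash
python3 -m inch '[[0,0,0,0,0,0,0],[0,0,0,0,0,0,-1],[0,0,0,0,0,0,-1],[0,0,-1,0,0,0,-1],[0,0,-1,0,0,0,-1],[0,0,-1,0,0,0,-1],[0,0,-1,0,0,0,-1],[0,0,-1,0,0,0,-1]]'
python3 -m inch '[[-0.4,0.9,-1,0,0,0,-1],[-0.4,0.9,-1,0,0,0,-1],[-0.4,0.9,-1,0,0,0,-1],[-0.4,0.9,-1,0,0,0,1],[-0.4,0.9,0,0,0,0,1],[-0.4,0.9,0,0,0,0,1],[-0.4,0.9,0,0,0,0,1],[-0.4,0.8,0,0,0,0,1]]'
python3 - <<'E'
from h import *
where()
shot('wrist','w4')
E
```

```text
clock: 15.55
eef_pos: [0.5578, -0.0322, 0.1517]
tool_rot: [1.0, 0.021, 0.002, 0.001]
ft_force: [0.1, 0.1, 0.5]
grip_width: 0.0855
clock: 16.35
eef_pos: [0.4845, -0.2146, 0.2508]
tool_rot: [1.0, 0.021, 0.002, 0.002]
ft_force: [-1.1, 1.2, -0.1]
grip_width: 0.0122
t 16.35 tcp [ 0.4845 -0.2146  0.2508] xdir deg 2.44 tilt z [ 0.004 -0.003 -1.   ] F [-1.1  1.2 -0.1] w 0.0122
```

View pics/w4.png

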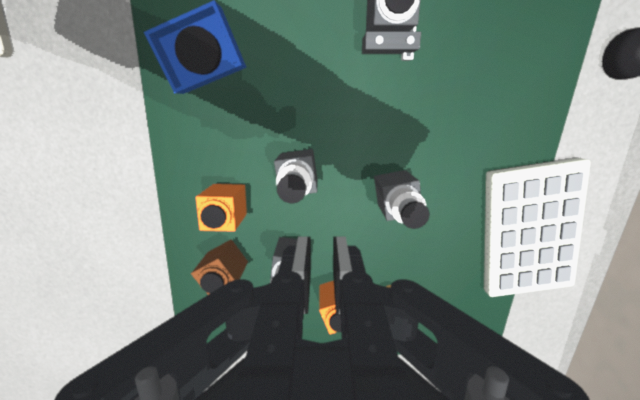

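```bash
python3 - <<'E'
from h import *
unit('w4',(265,140,325,207)); unit('w4',(368,165,435,235))
c,p,d=load('w4');P=cloud(c,d);m=(P[...,2]>.05)&(P[...,2]<.09)
q=P.reshape(-1,3)
X=(q[:,:2]-O0)@EX;Y=(q[:,:2]-O0)@EY
m=(X>-.07)&(X<.03)&(Y>-.005)&(Y<.08)&(q[:,2]>.055)&(q[:,2]<.063)
print('D edges',np.percentile(X[m],[1,99]),np.percentile(Y[m],[1,99]))
m=(X>-.07)&(X<.03)&(Y>-.03)&(Y<.02)&(q[:,2]>.031)&(q[:,2]<.036)
print('endstop',np.percentile(X[m],[1,99]),np.percentile(Y[m],[1,99]))
go([0,0,0])
E
```

```text
cap top z 0.1155 centre 0.4532 -0.2196 size 0.0298 0.03 672
body rect 0.4531 -0.2196 0.0462 0.0457 angle 10.0 531
all sides rect 0.4531 -0.2195 0.0462 0.0459 angle 10.2 779
cap top z 0.1111 centre 0.586 -0.2448 size 0.0306 0.0297 609
body rect 0.5861 -0.2448 0.0461 0.0463 angle 13.9 578
all sides rect 0.586 -0.2448 0.0461 0.0466 angle 13.5 1090
D edges [-0.04680762 -0.00133661] [-0.00040844  0.02139067]
endstop [-0.05059239  0.01048262] [-0.01828011  0.00690512]
t 16.4 tcp [ 0.4831 -0.2172  0.2508] xdir deg 2.26 tilt z [ 0.003 -0.005 -1.   ] F [-0.9 -1.6 -0.3] w 0.0048
tool shift mm [-474.9 -237.4  248.1] units [-18.99  -9.5    9.93]
```

```bash
python3 -c "
from h import *
go([0.4531,-0.2196,0.12])"
```

```text
t 16.4 tcp [ 0.4831 -0.2172  0.2508] xdir deg 2.26 tilt z [ 0.003 -0.005 -1.   ] F [-0.9 -1.6 -0.3] w 0.0048
tool shift mm [-30.4   0.5 130.7] units [-1.22  0.02  5.23]
```

```bash
python3 -m inch '[[-0.6,0,0.5,0,0,0,1],[-0.62,0.02,0.7,0,0,0,1],[0,0,1,0,0,0,1],[0,0,1,0,0,0,1],[0,0,1,0,0,0,1],[0,0,0.8,0,0,0,1],[0,0,0.13,0,0,-0.043,1],[0,0,0,0,0,0,1]]'
python3 -c "
from h import *
go([0.4531,-0.2196,0.117],10.1)"
```

```text
clock: 17.2
eef_pos: [0.4538, -0.2146, 0.1209]
tool_rot: [0.996, 0.089, 0.0, 0.001]
ft_force: [0.2, -0.6, 0.5]
grip_width: -0.0001
t 17.2 tcp [ 0.4538 -0.2146  0.1209] xdir deg 10.2 tilt z [ 0.001 -0.001 -1.   ] F [ 0.2 -0.6  0.5] w -0.0001
tool shift mm [-1.6  4.7  3.9] units [-0.06  0.19  0.16]
wz deg needed 0.1 units 0.0006
```

```bash
python3 -m inch '[[-0.06,0.18,0.05,0,0,0,1],[0,0,0.16,0,0,0,1],[0,0,0.16,0,0,0,1],[0,0,0.16,0,0,0,1],[0,0,0.16,0,0,0,1],[0,0,0.16,0,0,0,1],[0,0,0.16,0,0,0,1],[0,0,0.16,0,0,0,1]]'
python3 -m inch '[[0,0,0.16,0,0,0,1],[0,0,0.16,0,0,0,1],[0,0,0.16,0,0,0,1],[0,0,0.16,0,0,0,1],[0,0,0.14,0,0,0,1],[0,0,0.06,0,0,0,1],[0,0,0,0,0,0,1],[0,0,0,0,0,0,1]]'
```

```text
clock: 18.0
eef_pos: [0.4532, -0.2193, 0.0915]
tool_rot: [0.996, 0.089, 0.001, 0.0]
ft_force: [1.2, -1.8, 7.1]
grip_width: 0.0001
clock: 18.8
eef_pos: [0.4534, -0.2195, 0.0711]
tool_rot: [0.996, 0.089, 0.001, 0.001]
ft_force: [1.4, -2.6, 5.8]
grip_width: -0.0005
```

```bash
python3 -m inch '[[0,0,0.04,0,0,0,1],[0,0,0.03,0,0,0,1],[0,0,0,0,0,0,1],[0,0,0,0,0,0,1],[0,0,-0.4,0,0,0,0.5],[0,0,-0.9,0,0,0,0],[0,0,-1,0,0,0,-1],[0,0,-1,0,0,0,-1]]'
python3 -m inch '[[0,0,-1,0,0,0,-1],[0,0,-1,0,0,0,-1],[0,0,-0.5,0,0,0,-1],[0,0,0,0,0,0,-1],[0,0,0,0,0,0,-1],[0,0,0,0,0,0,-1],[0,0,0,0,0,0,-1],[0,0,0,0,0,0,-1]]'
python3 - <<'E'
from h import *
c,p,d=shot('wrist','w5');P=cloud(c,d)
m=(abs(P[...,0]-.4531)<.04)&(abs(P[...,1]+.2196)<.04)&(P[...,2]>.05)&(P[...,2]<.08)
v,u=np.where(m);b=(u.min(),v.min(),u.max(),v.max());print(b)
unit('w5',b);go([0.4531,-0.2196,0.024],10.1)
E
```

```text
clock: 19.6
eef_pos: [0.451, -0.2178, 0.1509]
tool_rot: [0.996, 0.089, -0.002, -0.001]
ft_force: [0.1, 0.7, -0.1]
grip_width: 0.0584
clock: 20.4
eef_pos: [0.4521, -0.2186, 0.2129]
tool_rot: [0.996, 0.089, -0.001, -0.001]
ft_force: [0.2, 0.1, -0.6]
grip_width: 0.0853
(np.int64(302), np.int64(161), np.int64(345), np.int64(203))
cap top z 0.0727 centre 0.4532 -0.2196 size 0.0301 0.0291 657
body rect 0.453 -0.2189 0.0462 0.0448 angle 9.8 949
all sides rect 0.453 -0.2189 0.0462 0.0448 angle 9.8 980
t 20.45 tcp [ 0.4522 -0.2187  0.2131] xdir deg 10.21 tilt z [-0.001  0.001 -1.   ] F [ 0.1 -0.7 -0.4] w 0.0853
tool shift mm [  0.9   1.2 189.1] units [0.04 0.05 7.56]
wz deg needed 0.11 units 0.0006
```

View pics/w5.png

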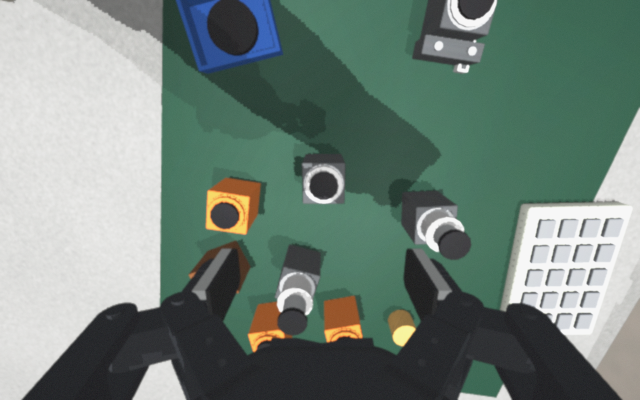

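```bash
python3 - <<'E'
from h import *
c,p,d=load('w5');P=cloud(c,d)
for u,v in [(209,205),(252,205),(208,232),(248,232),(262,185),(240,180)]: print(u,v,P[v,u].round(4))
E
```

```text
209 205 [ 0.335  -0.2651  0.0643]
252 205 [ 0.3765 -0.2658  0.041 ]
208 232 [ 0.3136 -0.3313  0.0005]
248 232 [ 0.3676 -0.321   0.0014]
262 185 [ 0.3786 -0.2517  0.0009]
240 180 [ 0.3509 -0.249   0.0048]
```

Clear (orange edge at x≈0.377). Descend and grip.

```bash
python3 -m inch '[[0.04,0.05,1,0,0,0,-1],[0,0,1,0,0,0,-1],[0,0,1,0,0,0,-1],[0,0,1,0,0,0,-1],[0,0,1,0,0,0,-1],[0,0,1,0,0,0,-1],[0,0,1,0,0,0,-1],[0,0,0.5,0,0,0,-1]]'
python3 -m inch '[[0,0,0.06,0,0,0,-1],[0,0,0,0,0,0,-1],[0,0,0,0,0,0,1],[0,0,0,0,0,0,1],[0,0,0,0,0,0,1],[0,0,0,0,0,0,1],[0,0,0,0,0,0,1],[0,0,0,0,0,0,1]]'
python3 -m inch '[[0,0,-0.5,0,0,0,1],[0,0,-1,0,0,0,1],[0,0,-1,0,0,0,1],[0,0,-1,0,0,0,1],[0,0,0,0,0,0.043,1],[0,0,0,0,0,0,1],[0,0,0,0,0,0,1],[0,0,0,0,0,0,1]]'
python3 -c "
from h import *
go(rw(-.032,.074,.11),2.43)"
```

```text
clock: 21.25
eef_pos: [0.4522, -0.2192, 0.0239]
tool_rot: [0.996, 0.089, -0.002, -0.001]
ft_force: [-0.9, -0.2, 0.1]
grip_width: 0.0856
clock: 22.05
eef_pos: [0.4543, -0.2205, 0.0259]
tool_rot: [0.996, 0.089, 0.001, 0.001]
ft_force: [-1.9, 0.5, 6.1]
grip_width: 0.0454
clock: 22.85
eef_pos: [0.4526, -0.2194, 0.1109]
tool_rot: [1.0, 0.022, -0.001, -0.001]
ft_force: [0.5, 0.4, -6.6]
grip_width: 0.0455
t 22.85 tcp [ 0.4526 -0.2194  0.1109] xdir deg 2.58 tilt z [-0.003  0.001 -1.   ] F [ 0.5  0.4 -6.6] w 0.0455
tool shift mm [ 100.8 -234.7    1. ] units [ 4.03 -9.39  0.04]
wz deg needed 0.15 units 0.0008
```

```bash
python3 -m inch '[[0,-0.8,0,0,0,0,1],[0,-1,0,0,0,0,1],[0,-1,0,0,0,0,1],[0,-1,0,0,0,0,1],[0,-1,0,0,0,0,1],[0,-1,0,0,0,0,1],[0.2,-1,0,0,0,0,1],[0.4,-1,0,0,0,0,1]]'
python3 -m inch '[[0.9,-1,0,0,0,0,1],[0.9,-0.6,0,0,0,0,1],[0.9,0,0,0,0,0,1],[0.73,0,0,0,0,0,1],[0,0,0,0,0,0,1],[0,0,0,0,0,0,1],[0,0,0,0,0,0,1],[0,0,0,0,0,0,1]]'
python3 -c "
from h import *
go(rw(-.032,.074,.028),2.43)"
```

```text
clock: 23.65
eef_pos: [0.4588, -0.0235, 0.1115]
tool_rot: [1.0, 0.022, -0.001, -0.0]
ft_force: [0.7, -1.2, -7.0]
grip_width: 0.0454
clock: 24.45
eef_pos: [0.5432, 0.019, 0.1119]
tool_rot: [1.0, 0.022, -0.001, -0.0]
ft_force: [0.8, -0.4, -6.3]
grip_width: 0.0451
t 24.45 tcp [0.5432 0.019  0.1119] xdir deg 2.48 tilt z [-0.002 -0.    -1.   ] F [ 0.8 -0.4 -6.3] w 0.0451
tool shift mm [-0.3 -0.6 83.9] units [-0.01 -0.03  3.36]
wz deg needed 0.05 units 0.0003
```

```bash
python3 -m inch '[[0,0,0.8,0,0,0,1],[0,0,0.8,0,0,0,1],[0,0,0.8,0,0,0,1],[0,0,0.5,0,0,0,1],[0,0,0.3,0,0,0,1],[0,0,0.2,0,0,0,1],[0,0,0,0,0,0,1],[0,0,0,0,0,0,1]]'
python3 -m inch '[[0.12,0,0,0,0,0,1],[0.1,0,0,0,0,0,1],[0.08,0,0,0,0,0,1],[0.06,0,0,0,0,0,1],[0.03,0,0,0,0,0,1],[0,0.1,0,0,0,0,1],[0,0.1,0,0,0,0,1],[0,0,0,0,0,0,1]]'
python3 -c "
from h import *
where();print(wr(bot.get_obs()['eef_pos']))"
```

```text
clock: 25.25
eef_pos: [0.5449, 0.0192, 0.028]
tool_rot: [1.0, 0.022, 0.001, -0.0]
ft_force: [-0.7, 0.1, -6.1]
grip_width: 0.0456
clock: 26.05
eef_pos: [0.5526, 0.0149, 0.0265]
tool_rot: [1.0, 0.022, -0.002, -0.0]
ft_force: [-4.9, 1.0, -6.7]
grip_width: 0.0451
t 26.05 tcp [0.5526 0.0149 0.0265] xdir deg 2.48 tilt z [-0.003  0.001 -1.   ] F [-4.9  1.  -6.7] w 0.0451
[-0.02237568  0.068821  ]
```

```bash
python3 -m inch '[[0,0.03,0.04,0,0,0,1],[0,0.03,0.03,0,0,0,1],[0,0,0.02,0,0,0,1],[0,0,0,0,0,0,1],[0,0,0,0,0,0,0.4],[0,0,0,0,0,0,-1],[0,0,0,0,0,0,-1],[0,0,0,0,0,0,-1]]'
python3 -m inch '[[0,0,-1,0,0,0,-1],[0,0,-1,0,0,0,-1],[0,0,-1,0,0,0,-1],[0,0,-1,0,0,0,-1],[0,1,-1,0,0,0,-1],[0,1,-1,0,0,0,-1],[0,1,-1,0,0,0,-1],[0,1,-1,0,0,0,1]]'
python3 -c "
from h import *
go([0.586,-0.2448,.25],13.7)"
```

```text
clock: 26.85
eef_pos: [0.5566, 0.0129, 0.0264]
tool_rot: [1.0, 0.021, 0.002, 0.0]
ft_force: [-0.2, 0.3, 0.0]
grip_width: 0.0849
clock: 27.65
eef_pos: [0.5595, -0.0881, 0.2269]
tool_rot: [1.0, 0.022, 0.001, 0.0]
ft_force: [0.5, 0.5, -0.3]
grip_width: 0.0732
t 27.65 tcp [ 0.5595 -0.0881  0.2269] xdir deg 2.47 tilt z [ 0.003 -0.001 -1.   ] F [ 0.5  0.5 -0.3] w 0.0732
tool shift mm [ 19.8 157.7 -22.9] units [ 0.79  6.31 -0.91]
wz deg needed -11.23 units -0.0624
```

```bash
python3 -m inch '[[0.1,0.8,-0.1,0,0,0,1],[0.1,0.9,-0.2,0,0,0,1],[0.1,0.9,-0.2,0,0,0,1],[0.1,0.9,-0.2,0,0,0,1],[0.1,0.9,-0.2,0,0,0,1],[0.1,0.9,0,0,0,0,1],[0.1,0.9,0,0,0,-0.031,1],[0,0,0,0,0,-0.031,1]]'
python3 - <<'E'
from h import *
where()
shot('wrist','w6')
go([0.586,-0.2448,.115],13.7)
E
```

```text
clock: 28.45
eef_pos: [0.5835, -0.2445, 0.2477]
tool_rot: [0.993, 0.119, 0.001, 0.001]
ft_force: [0.9, 0.7, 0.5]
grip_width: 0.0002
t 28.45 tcp [ 0.5835 -0.2445  0.2477] xdir deg 13.65 tilt z [ 0.002 -0.002 -1.   ] F [0.9 0.7 0.5] w 0.0002
t 28.5 tcp [ 0.5834 -0.2432  0.2477] xdir deg 13.85 tilt z [ 0.002 -0.001 -1.   ] F [ 0.5  0.2 -0.7] w -0.0
tool shift mm [  1.9   2.  132.7] units [0.08 0.08 5.31]
wz deg needed 0.15 units 0.0008
```

View pics/w6.png

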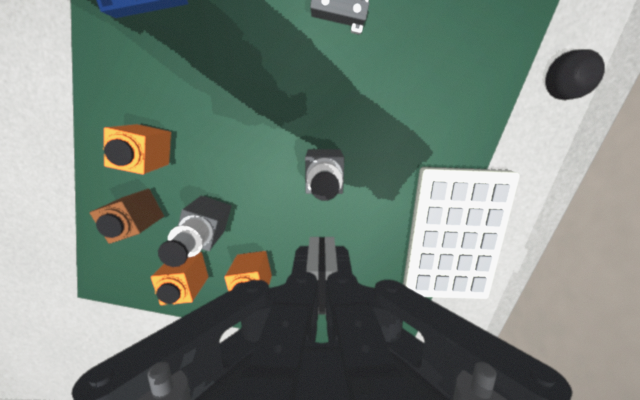

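```bash
python3 - <<'E'
from h import *
unit('w6',(300,140,352,205)); unit('w6',(150,190,240,270))
E
python3 -m inch '[[0.08,0.08,0,0,0,0,1],[0,0,1,0,0,0,1],[0,0,1,0,0,0,1],[0,0,1,0,0,0,1],[0,0,1,0,0,0,1],[0,0,1,0,0,0,1],[0,0,0.3,0,0,0,1],[0,0,0,0,0,0,1]]'
python3 -c "
from h import *
go([0.586,-0.2448,.07],13.7)"
```

```text
cap top z 0.1112 centre 0.5862 -0.245 size 0.03 0.03 673
body rect 0.5861 -0.2447 0.046 0.0456 angle 13.4 541
all sides rect 0.5862 -0.2447 0.046 0.0458 angle 13.2 745
cap top z 0.1217 centre 0.4457 -0.3533 size 0.0304 0.0298 612
body rect 0.4452 -0.353 0.0463 0.0462 angle 83.9 623
all sides rect 0.4454 -0.3528 0.0465 0.0466 angle 83.6 1355
clock: 29.3
eef_pos: [0.5847, -0.2417, 0.114]
tool_rot: [0.993, 0.119, -0.001, -0.001]
ft_force: [0.7, -0.4, -0.1]
grip_width: 0.0002
t 29.3 tcp [ 0.5847 -0.2417  0.114 ] xdir deg 13.61 tilt z [-0.002  0.001 -1.   ] F [ 0.7 -0.4 -0.1] w 0.0002
tool shift mm [ 0.7  3.4 44. ] units [0.03 0.13 1.76]
wz deg needed -0.09 units -0.0005
```

```bash
python3 -m inch '[[0.03,0.13,0.1,0,0,0,1],[0,0,0.15,0,0,0,1],[0,0,0.16,0,0,0,1],[0,0,0.16,0,0,0,1],[0,0,0.16,0,0,0,1],[0,0,0.16,0,0,0,1],[0,0,0.16,0,0,0,1],[0,0,0.16,0,0,0,1]]'
python3 -m inch '[[0,0,0.16,0,0,0,1],[0,0,0.16,0,0,0,1],[0,0,0.16,0,0,0,1],[0,0,0.1,0,0,0,1],[0,0,0,0,0,0,1],[0,0,0.04,0,0,0,1],[0,0,0.03,0,0,0,1],[0,0,0,0,0,0,1]]'
```

```text
clock: 30.1
eef_pos: [0.5879, -0.2459, 0.086]
tool_rot: [0.993, 0.119, 0.001, 0.001]
ft_force: [0.5, -1.8, 8.0]
grip_width: -0.0003
clock: 30.9
eef_pos: [0.5879, -0.2459, 0.071]
tool_rot: [0.993, 0.119, 0.002, 0.001]
ft_force: [0.2, 0.1, 12.4]
grip_width: 0.0
```

```bash
python3 -m inch '[[0,0,0.04,0,0,0,1],[0,0,0,0,0,0,1],[0,0,-0.4,0,0,0,0.5],[0,0,-0.9,0,0,0,0],[0,0,-1,0,0,0,-1],[0,0,-1,0,0,0,-1],[0,0,-1,0,0,0,-1],[0,0,-1,0,0,0,-1]]'
python3 - <<'E'
from h import *
c,p,d=shot('wrist','w7');P=cloud(c,d)
m=(abs(P[...,0]-.586)<.04)&(abs(P[...,1]+.2448)<.04)&(P[...,2]>.05)&(P[...,2]<.08)
v,u=np.where(m);b=(u.min(),v.min(),u.max(),v.max());print(b)
unit('w7',b);go([0.586,-0.2448,0.026],13.4)
E
```

```text
clock: 31.7
eef_pos: [0.5853, -0.2446, 0.1995]
tool_rot: [0.993, 0.119, -0.002, -0.001]
ft_force: [-0.3, -1.0, 0.4]
grip_width: 0.0844
(np.int64(301), np.int64(162), np.int64(346), np.int64(207))
cap top z 0.0727 centre 0.5862 -0.2449 size 0.0302 0.0299 721
body rect 0.5859 -0.2444 0.0454 0.0452 angle 14.3 1029
all sides rect 0.5859 -0.2443 0.0454 0.0453 angle 14.3 1106
t 31.75 tcp [ 0.5874 -0.2455  0.2047] xdir deg 13.64 tilt z [ 0.003 -0.001 -1.   ] F [ 0.5 -0.1  3.8] w 0.0855
tool shift mm [ -1.7  -1.3 178.7] units [-0.07 -0.05  7.15]
wz deg needed 0.24 units 0.0013
```

```bash
python3 - <<'E'
from h import *
c,p,d=load('w6');P=cloud(c,d)
for u,v in [(424,172),(415,230),(408,288)]: print(u,v,P[v,u].round(4))
E
python3 -m inch '[[-0.05,-0.04,1,0,0,0,-1],[0,0,1,0,0,0,-1],[0,0,1,0,0,0,-1],[0,0,1,0,0,0,-1],[0,0,1,0,0,0,-1],[0,0,1,0,0,0,-1],[0,0,0,0,0,0,-1],[0,0,0,0,0,0,-1]]'
python3 -c "
from h import *
go([0.586,-0.2448,0.026],13.4)"
```

```text
424 172 [ 0.7181 -0.2187  0.0186]
415 230 [ 0.7343 -0.3015  0.0195]
408 288 [ 0.6115 -0.2255  0.2991]
clock: 32.55
eef_pos: [0.5841, -0.2441, 0.049]
tool_rot: [0.993, 0.119, -0.002, -0.001]
ft_force: [0.2, 0.5, -0.0]
grip_width: 0.0853
t 32.55 tcp [ 0.5841 -0.2441  0.049 ] xdir deg 13.64 tilt z [-0.003  0.001 -1.   ] F [ 0.2  0.5 -0. ] w 0.0853
tool shift mm [ 1.8  1.2 23. ] units [0.07 0.05 0.92]
wz deg needed 0.24 units 0.0013
```

```bash
python3 -m inch '[[0.03,0.03,0.92,0,0,0,-1],[0,0,0,0,0,0,-1],[0,0,0,0,0,0,1],[0,0,0,0,0,0,1],[0,0,0,0,0,0,1],[0,0,0,0,0,0,1],[0,0,0,0,0,0,1],[0,0,0,0,0,0,1]]'
python3 -m inch '[[0,0,-0.5,0,0,0,1],[0,0,-1,0,0,0,1],[0,0,-1,0,0,0,1],[0,0,-1,0,0,0,1],[0,0,-0.2,0,0,0.031,1],[0,0,0,0,0,0.031,1],[0,0,0,0,0,0,1],[0,0,0,0,0,0,1]]'
python3 -c "
from h import *
go(rw(-.032,.120,.113),2.43)"
```

```text
clock: 33.35
eef_pos: [0.5874, -0.2457, 0.0289]
tool_rot: [0.993, 0.119, 0.001, 0.001]
ft_force: [0.4, 0.0, 7.4]
grip_width: 0.0451
clock: 34.15
eef_pos: [0.5849, -0.2448, 0.1182]
tool_rot: [1.0, 0.023, -0.002, -0.001]
ft_force: [0.1, 0.6, -6.9]
grip_width: 0.0454
t 34.15 tcp [ 0.5849 -0.2448  0.1182] xdir deg 2.59 tilt z [-0.003  0.001 -1.   ] F [ 0.1  0.6 -6.9] w 0.0454
tool shift mm [ -30.  -312.     5.8] units [ -1.2  -12.48   0.23]
wz deg needed 0.16 units 0.0009
```

```bash
python3 -m inch '[[-0.6,-0.8,0,0,0,0,1],[-0.6,-1,0,0,0,0,1],[0,-1,0,0,0,0,1],[0,-1,0,0,0,0,1],[0,-1,0,0,0,0,1],[0,-1,0,0,0,0,1],[0,-1,0,0,0,0,1],[0,-1,0,0,0,0,1]]'
python3 -m inch '[[0,-1,0,0,0,0,1],[0,-1,0,0,0,0,1],[0,-1,0,0,0,0,1],[0,-1,0,0,0,0,1],[0,-0.68,0,0,0,0,1],[0,0,0,0,0,0,1],[0,0,0,0,0,0,1],[0,0,0,0,0,0,1]]'
python3 -c "
from h import *
go(rw(-.032,.120,.030),2.43)"
```

```text
clock: 34.95
eef_pos: [0.5468, -0.0506, 0.1189]
tool_rot: [1.0, 0.022, -0.001, -0.0]
ft_force: [0.8, 0.8, -6.8]
grip_width: 0.0453
clock: 35.75
eef_pos: [0.5424, 0.0646, 0.1192]
tool_rot: [1.0, 0.022, -0.0, 0.0]
ft_force: [0.3, -0.5, -7.2]
grip_width: 0.0452
t 35.75 tcp [0.5424 0.0646 0.1192] xdir deg 2.48 tilt z [-0.001 -0.001 -1.   ] F [ 0.3 -0.5 -7.2] w 0.0452
tool shift mm [-1.4 -1.1 89.2] units [-0.06 -0.05  3.57]
wz deg needed 0.05 units 0.0003
```

```bash
python3 -m inch '[[0,0,0.8,0,0,0,1],[0,0,0.8,0,0,0,1],[0,0,0.8,0,0,0,1],[0,0,0.6,0,0,0,1],[0,0,0.35,0,0,0,1],[0,0,0.2,0,0,0,1],[0,0,0,0,0,0,1],[0,0,0,0,0,0,1]]'
python3 -m inch '[[0.12,0,0,0,0,0,1],[0.1,0,0,0,0,0,1],[0.08,0,0,0,0,0,1],[0.04,0,0,0,0,0,1],[0.04,0,0,0,0,0,1],[0,0.1,0,0,0,0,1],[0,0.1,0,0,0,0,1],[0,0,0,0,0,0,1]]'
python3 -c "
from h import *
where();print(wr(bot.get_obs()['eef_pos']))"
```

```text
clock: 36.55
eef_pos: [0.5434, 0.065, 0.0315]
tool_rot: [1.0, 0.021, 0.001, -0.0]
ft_force: [-0.5, -0.0, -5.8]
grip_width: 0.0452
clock: 37.35
eef_pos: [0.5506, 0.0609, 0.03]
tool_rot: [1.0, 0.022, -0.002, -0.0]
ft_force: [-5.2, 1.2, -6.8]
grip_width: 0.045
t 37.35 tcp [0.5506 0.0609 0.03  ] xdir deg 2.5 tilt z [-0.004  0.001 -1.   ] F [-5.2  1.2 -6.8] w 0.045
[-0.02235958  0.11490078]
```

```bash
python3 -m inch '[[0,0.03,0.05,0,0,0,1],[0,0.02,0.05,0,0,0,1],[0,0,0.03,0,0,0,1],[0,0,0,0,0,0,1],[0,0,0,0,0,0,1],[0,0,0,0,0,0,1],[0,0,0,0,0,0,1],[0,0,0,0,0,0,1]]'
python3 -c "
from h import *
where();print(wr(bot.get_obs()['eef_pos']))"
```

```text
clock: 38.15
eef_pos: [0.5506, 0.0606, 0.0289]
tool_rot: [1.0, 0.022, -0.001, -0.001]
ft_force: [-10.0, 4.3, 5.6]
grip_width: 0.0451
t 38.15 tcp [0.5506 0.0606 0.0289] xdir deg 2.55 tilt z [-0.003  0.002 -1.   ] F [-10.    4.3   5.6] w 0.0451
[-0.02236692  0.11464242]
```

On the bench. Release, then go to C.

```bash
python3 -m inch '[[0,0,-0.04,0,0,0,1],[0,0,0,0,0,0,0.4],[0,0,0,0,0,0,-1],[0,0,0,0,0,0,-1],[0,0,0,0,0,0,-1],[0,0,-1,0,0,0,-1],[0,0,-1,0,0,0,-1],[0,0,-1,0,0,0,-1]]'
python3 -m inch '[[0,0,-1,0,0,0,-1],[0,0,-1,0,0,0,-1],[0,0,-1,0,0,0,-1],[0,0,-1,0,0,0,-1],[0,0,-1,0,0,0,-1],[0,1,0,0,0,0,-1],[0,1,0,0,0,0,-1],[0,1,0,0,0,0,1]]'
python3 - <<'E'
from h import *
go([0.4455,-0.3530,.25],-6.2)
c,p,d=shot('wrist','w8')
E
```

```text
clock: 38.95
eef_pos: [0.5535, 0.0591, 0.105]
tool_rot: [1.0, 0.021, 0.001, 0.0]
ft_force: [0.1, -0.5, -0.5]
grip_width: 0.0855
clock: 39.75
eef_pos: [0.5568, -0.0165, 0.2298]
tool_rot: [1.0, 0.022, 0.002, 0.0]
ft_force: [-0.5, -0.3, -0.9]
grip_width: 0.0733
t 39.75 tcp [ 0.5568 -0.0165  0.2298] xdir deg 2.5 tilt z [ 0.004 -0.001 -1.   ] F [-0.5 -0.3 -0.9] w 0.0733
tool shift mm [-125.8  331.3  -20.4] units [-5.03 13.25 -0.81]
wz deg needed 8.7 units 0.0483
```

View pics/w8.png

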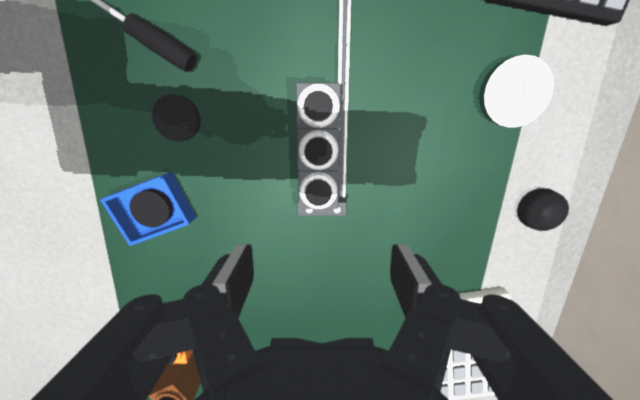

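Three units stand in a tight row (centres at (319,190), (318,150), (318,105)). On to C.

```bash
python3 -m inch '[[-0.3,0.9,-0.3,0,0,0,1],[-0.35,1,-0.3,0,0,0,1],[-0.35,1,-0.2,0,0,0,1],[-0.4,1,0,0,0,0,1],[-0.4,1,0,0,0,0,1],[-0.4,1,0,0,0,0,1],[-0.4,1,0,0,0,0,1],[-0.4,1,0,0,0,0,1]]'
python3 -m inch '[[-0.4,1,0,0,0,0,1],[-0.4,1,0,0,0,0,1],[-0.4,1,0,0,0,0,1],[-0.4,1,0,0,0,0,1],[-0.4,1,0,0,0,0,1],[0,0.35,0,0,0,0.024,1],[0,0,0,0,0,0.024,1],[0,0,0,0,0,0,1]]'
python3 - <<'E'
from h import *
go([0.4455,-0.3530,.126],-6.2)
c,p,d=shot('wrist','w9')
E
```

```text
clock: 40.6
eef_pos: [0.4896, -0.2177, 0.2494]
tool_rot: [1.0, 0.021, 0.001, 0.001]
ft_force: [0.2, 0.5, -0.4]
grip_width: -0.0003
clock: 41.4
eef_pos: [0.4453, -0.353, 0.2491]
tool_rot: [0.999, -0.054, 0.001, 0.001]
ft_force: [0.2, 0.2, -0.7]
grip_width: 0.0004
t 41.4 tcp [ 0.4453 -0.353   0.2491] xdir deg -6.24 tilt z [ 0.001 -0.001 -1.   ] F [ 0.2  0.2 -0.7] w 0.0004
tool shift mm [ -0.   -0.2 123.1] units [-0.   -0.01  4.92]
wz deg needed -0.04 units -0.0002
```

View pics/w9.png

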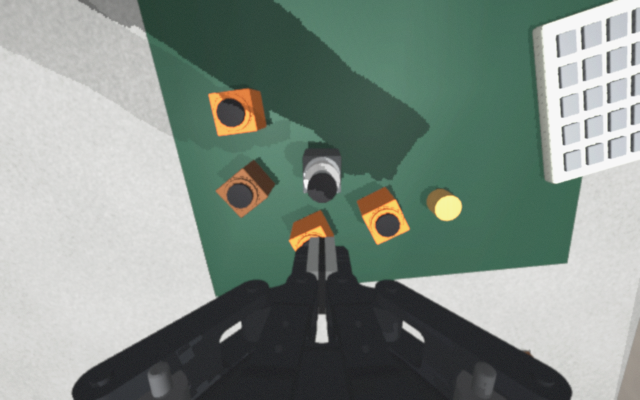

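```bash
python3 - <<'E'
from h import *
unit('w9',(298,140,348,207))
c,p,d=load('w9');P=cloud(c,d).reshape(-1,3)
Cc=np.array([.4455,-.353]);a=np.radians(-6.2)
q=P[:,:2]-Cc;X=q@[np.cos(a),np.sin(a)];Y=q@[-np.sin(a),np.cos(a)]
H=np.zeros((24,32))
for x,y,z in zip(X,Y,P[:,2]):
    i=int((y+.06)//.005);j=int((x+.08)//.005)
    if 0<=i<24 and 0<=j<32 and z<.13: H[i,j]=max(H[i,j],z)
print('cols x from -80 step5; rows y from +60 down')
for i in range(23,-1,-1): print('%4d '%(-60+5*i)+' '.join('%2d'%(h*100) for h in H[i]))
E
```

```text
cap top z 0.1221 centre 0.4448 -0.3532 size 0.0298 0.0299 718
body rect 0.445 -0.3531 0.0462 0.0452 angle 83.1 498
all sides rect 0.445 -0.353 0.046 0.0455 angle 83.6 710
cols x from -80 step5; rows y from +60 down
  55  6  5  0  0  0  0  0  0  0  0  0  0  0  0  0  0  0  0  0  0  0  0  0  0  0  0  0  0  0  0  0  0
  50  6  6  0  0  0  0  0  0  0  0  0  0  0  0  0  0  0  0  0  0  0  0  0  0  0  0  0  0  0  0  0  0
  45  0  0  0  0  0  0  0  0  0  0  0  0  0  0  0  0  0  0  0  0  0  0  0  0  0  0  0  0  0  0  0  0
  40  0  0  0  0  0  0  0  0  0  0  0  0  0  0  0  0  0  0  0  0  0  0  0  0  0  0  0  0  0  0  0  0
  35  0  0  0  0  0  0  0  0  0  0  0  0  0  0  0  0  0  0  0  0  0  0  0  0  0  0  0  0  0  0  0  0
  30  0  0  0  0  0  0  0  0  0  0  0  0  0  0  0  0  0  0  0  0  0  0  0  0  0  0  0  0  0  0  0  0
  25  0  0  0  0  0  0  0  0  0  0  0  0  0  0  0  0  0  0  0  0  0  0  0  0  0  0  0  0  0  0  0  0
  20  0  0  0  0  0  0  0  0  0  0  0  6  6  6  6  6  6  6  6  6  6  0  0  0  0  0  0  0  0  0  0  0
  15  0  0  0  0  0  0  0  0  0  0  0  6  6  9  9  9  9  9  8  6  6  0  0  0 
[... 838 characters left out ...]
6  6  6  0  0  0  0  0  0  0  0  0  0  0  0  0  0  0  0  0  0  0  0  0  0  0  0  0  0  0  0  0
 -35  6  6  6  0  0  0  0  0  0  0  0  0  0  0  0  0  0  0  0  0  0  0  0  0  0  0  0  0  0  0  0  0
 -40  6  0  0  0  0  0  0  0  0  0  0  0  0  0  0  0  0  0  0  0  0  0  0  0  0  0  0  0  0  0  5  6
 -45  0  0  0  0  0  0  0  0  0  0  0  0  0  0  0  0  0  0  0  0  0  0  0  0  0  0  0  0  5  6  6  6
 -50  0  0  0  0  0  0  0  0  0  0  0  0  0  0  0  0  0  0  0  0  0  0  0  0  0  0  6  6  6  6  7  7
 -55  0  0  0  0  0  0  0  0  0  0  0  0  0  0  0  0  0  0  0  0  0  0  0  0  0  5  6  6  6  7  7  7
 -60  0  0  0  0  0  0  0  0  0  0  0  0  0  0  0  0  0  0  0  0  0  0  0  0  0  0  6  6  6  7  7  7
```

```bash
python3 -m inch '[[0,0,0.9,0,0,0,1],[0,0,1,0,0,0,1],[0,0,1,0,0,0,1],[0,0,1,0,0,0,1],[0,0,0.9,0,0,0,1],[0,0,0.1,0,0,0,1],[0,0,0.16,0,0,0,1],[0,0,0.16,0,0,0,1]]'
python3 -m inch '[[0,0,0.16,0,0,0,1],[0,0,0.16,0,0,0,1],[0,0,0.16,0,0,0,1],[0,0,0.16,0,0,0,1],[0,0,0.16,0,0,0,1],[0,0,0.16,0,0,0,1],[0,0,0.16,0,0,0,1],[0,0,0.16,0,0,0,1]]'
```

```text
clock: 42.25
eef_pos: [0.4462, -0.3525, 0.1195]
tool_rot: [0.999, -0.053, 0.001, 0.001]
ft_force: [-1.2, -0.0, 4.6]
grip_width: 0.0003
clock: 43.05
eef_pos: [0.4461, -0.3525, 0.087]
tool_rot: [0.999, -0.054, 0.001, 0.001]
ft_force: [0.9, -0.0, 8.7]
grip_width: -0.0
```

```bash
python3 -m inch '[[0,0,0.16,0,0,0,1],[0,0,0.16,0,0,0,1],[0,0,0.16,0,0,0,1],[0,0,0.14,0,0,0,1],[0,0,0.04,0,0,0,1],[0,0,0.04,0,0,0,1],[0,0,0.03,0,0,0,1],[0,0,0,0,0,0,1]]'
python3 -m inch '[[0,0,0,0,0,0,1],[0,0,-0.4,0,0,0,0.5],[0,0,-0.9,0,0,0,0],[0,0,-1,0,0,0,-1],[0,0,-1,0,0,0,-1],[0,0,-1,0,0,0,-1],[0,0,-1,0,0,0,-1],[0,0,0,0,0,0,-1]]'
python3 - <<'E'
from h import *
c,p,d=shot('wrist','w10');P=cloud(c,d)
m=(abs(P[...,0]-.4453)<.04)&(abs(P[...,1]+.353)<.04)&(P[...,2]>.05)&(P[...,2]<.08)
v,u=np.where(m);b=(u.min(),v.min(),u.max(),v.max());print(b)
unit('w10',b);go([0.4453,-0.353,0.028],-6.4)
E
```

```text
clock: 43.85
eef_pos: [0.4462, -0.3525, 0.0708]
tool_rot: [0.999, -0.054, 0.002, 0.001]
ft_force: [-2.3, 3.5, 18.4]
grip_width: 0.0002
clock: 44.65
eef_pos: [0.4462, -0.3531, 0.2033]
tool_rot: [0.999, -0.054, 0.002, 0.002]
ft_force: [0.3, 1.0, -0.3]
grip_width: 0.0853
(np.int64(298), np.int64(161), np.int64(342), np.int64(204))
cap top z 0.0727 centre 0.4449 -0.3534 size 0.0302 0.0293 707
body rect 0.4444 -0.3525 0.0445 0.0449 angle 84.0 948
all sides rect 0.4444 -0.3525 0.0445 0.0449 angle 84.0 984
t 44.7 tcp [ 0.4454 -0.3524  0.2012] xdir deg -6.17 tilt z [ 0.001 -0.001 -1.   ] F [-0.7  0.4 -0.1] w 0.0853
tool shift mm [ -0.3   0.3 173.2] units [-0.01  0.01  6.93]
wz deg needed 0.23 units 0.0013
```

```bash
python3 -m inch '[[0,0.02,1,0,0,0,-1],[0,0,1,0,0,0,-1],[0,0,1,0,0,0,-1],[0,0,1,0,0,0,-1],[0,0,1,0,0,0,-1],[0,0,1,0,0,0,-1],[0,0,0.93,0,0,0,-1],[0,0,0,0,0,0,-1]]'
python3 -m inch '[[0,0,0,0,0,0,-1],[0,0,0,0,0,0,1],[0,0,0,0,0,0,1],[0,0,0,0,0,0,1],[0,0,0,0,0,0,1],[0,0,0,0,0,0,1],[0,0,-0.5,0,0,0,1],[0,0,-1,0,0,0,1]]'
python3 -m inch '[[0,0,-1,0,0,0,1],[0,0,-1,0,0,0,1],[0,0,-0.1,0,0,-0.024,1],[0,0,0,0,0,-0.024,1],[0,0,0,0,0,0,1],[0,0,0,0,0,0,1],[0,0,0,0,0,0,1],[0,0,0,0,0,0,1]]'
python3 -c "
from h import *
go(rw(-.032,.166,.115),2.43)"
```

```text
clock: 45.5
eef_pos: [0.4409, -0.3493, 0.0216]
tool_rot: [0.999, -0.054, -0.005, -0.003]
ft_force: [-0.7, 0.8, -0.9]
grip_width: 0.0856
clock: 46.3
eef_pos: [0.4423, -0.3501, 0.062]
tool_rot: [0.999, -0.054, -0.004, -0.003]
ft_force: [0.0, 0.1, -5.8]
grip_width: 0.0455
clock: 47.1
eef_pos: [0.4448, -0.3521, 0.1166]
tool_rot: [1.0, 0.021, -0.0, -0.0]
ft_force: [-0.4, 0.2, -6.4]
grip_width: 0.0456
t 47.1 tcp [ 0.4448 -0.3521  0.1166] xdir deg 2.44 tilt z [-0.001  0.001 -1.   ] F [-0.4  0.2 -6.4] w 0.0456
tool shift mm [ 113.7 -459.3    1.8] units [  4.55 -18.37   0.07]
wz deg needed 0.01 units 0.0001
```

```bash
python3 -m inch '[[0,-0.8,0,0,0,0,1],[0,-1,0,0,0,0,1],[0,-1,0,0,0,0,1],[0,-1,0,0,0,0,1],[0,-1,0,0,0,0,1],[0,-1,0,0,0,0,1],[0,-1,0,0,0,0,1],[0,-1,0,0,0,0,1]]'
python3 -m inch '[[0,-1,0,0,0,0,1],[0,-1,0,0,0,0,1],[0,-1,0,0,0,0,1],[0.4,-1,0,0,0,0,1],[0.5,-1,0,0,0,0,1],[0.5,-1,0,0,0,0,1],[0.5,-1,0,0,0,0,1],[0.5,-1,0,0,0,0,1]]'
python3 -m inch '[[0.5,-1,0,0,0,0,1],[0.5,-1,0,0,0,0,1],[0.5,-0.57,0,0,0,0,1],[0.65,0,0,0,0,0,1],[0,0,0,0,0,0,1],[0,0,0,0,0,0,1],[0,0,0,0,0,0,1],[0,0,0,0,0,0,1]]'
python3 - <<'E'
from h import *
go(rw(-.032,.166,.031),2.43)
shot('wrist','w11')
E
```

```text
clock: 47.9
eef_pos: [0.4366, -0.1566, 0.1172]
tool_rot: [1.0, 0.021, 0.0, -0.0]
ft_force: [0.8, 0.0, -5.8]
grip_width: 0.0451
clock: 48.7
eef_pos: [0.4883, 0.0459, 0.1172]
tool_rot: [1.0, 0.021, 0.0, 0.0]
ft_force: [-0.0, -0.6, -6.4]
grip_width: 0.0454
clock: 49.5
eef_pos: [0.538, 0.1108, 0.117]
tool_rot: [1.0, 0.021, -0.0, 0.0]
ft_force: [-0.2, 0.4, -6.2]
grip_width: 0.045
t 49.5 tcp [0.538  0.1108 0.117 ] xdir deg 2.44 tilt z [-0.001 -0.    -1.   ] F [-0.2  0.4 -6.2] w 0.045
tool shift mm [ 0.9 -0.7 86. ] units [ 0.04 -0.03  3.44]
wz deg needed 0.01 units 0.0
```

View pics/w11.png

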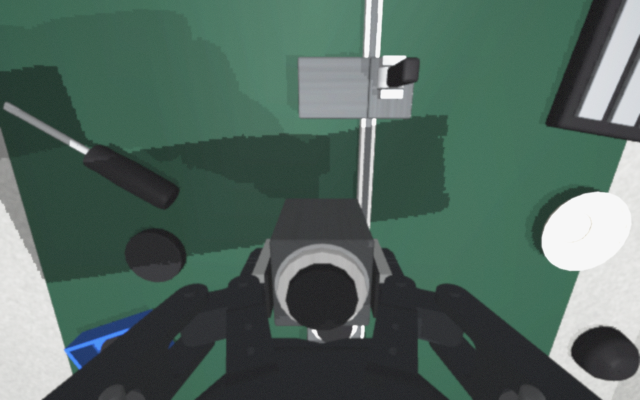

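```bash
python3 - <<'E'
from h import *
c,p,d=load('w11');P=cloud(c,d)
for u,v in [(300,246),(345,246),(320,290)]: print(P[v,u].round(4),wr(P[v,u]).round(4))
E
python3 -m inch '[[0.03,0,0.8,0,0,0,1],[0,0,0.8,0,0,0,1],[0,0,0.8,0,0,0,1],[0,0,0.5,0,0,0,1],[0,0,0.35,0,0,0,1],[0,0,0.2,0,0,0,1],[0,0,0,0,0,0,1],[0,0,0,0,0,0,1]]'
python3 -m inch '[[0.12,0,0,0,0,0,1],[0.1,0,0,0,0,0,1],[0.08,0,0,0,0,0,1],[0.04,0,0,0,0,0,1],[0.02,0,0,0,0,0,1],[0,0.1,0,0,0,0,1],[0,0.06,0,0,0,0,1],[0,0,0,0,0,0,1]]'
python3 -c "
from h import *
where();print(wr(bot.get_obs()['eef_pos']))"
```

```text
[0.527  0.1292 0.1485] [-0.0431  0.1841]
[0.5465 0.1305 0.1493] [-0.0235  0.1846]
[0.5364 0.1148 0.1592] [-0.0343  0.1693]
clock: 50.35
eef_pos: [0.5403, 0.1115, 0.0315]
tool_rot: [1.0, 0.022, 0.001, -0.0]
ft_force: [0.6, 0.2, -5.4]
grip_width: 0.0452
clock: 51.15
eef_pos: [0.5486, 0.1075, 0.0307]
tool_rot: [1.0, 0.021, -0.0, -0.0]
ft_force: [0.2, -0.4, -6.0]
grip_width: 0.0451
t 51.15 tcp [0.5486 0.1075 0.0307] xdir deg 2.46 tilt z [-0. -0. -1.] F [ 0.2 -0.4 -6. ] w 0.0451
[-0.02239181  0.16155596]
```

```bash
python3 -m inch '[[0.04,0,0,0,0,0,1],[0,0.04,0,0,0,0,1],[0,0.03,0.03,0,0,0,1],[0,0,0.03,0,0,0,1],[0,0,0.02,0,0,0,1],[0,0,0,0,0,0,1],[0,0,0,0,0,0,1],[0,0,0,0,0,0,1]]'
python3 -c "
from h import *
where();print(wr(bot.get_obs()['eef_pos']))"
```

```text
clock: 51.95
eef_pos: [0.5487, 0.1075, 0.0291]
tool_rot: [1.0, 0.022, -0.001, -0.001]
ft_force: [-5.4, 5.1, -1.0]
grip_width: 0.0453
t 51.95 tcp [0.5487 0.1075 0.0291] xdir deg 2.54 tilt z [-0.002  0.003 -1.   ] F [-5.4  5.1 -1. ] w 0.0453
[-0.02233669  0.16157027]
```

```bash
python3 -m inch '[[0,0,-0.04,0,0,0,0.4],[0,0,0,0,0,0,-1],[0,0,0,0,0,0,-1],[0,0,0,0,0,0,-1],[0,0,-1,0,0,0,-1],[0,0,-1,0,0,0,-1],[0,0,-1,0,0,0,-1],[0,0,-1,0,0,0,-1]]'
python3 -m inch '[[0,0,-1,0,0,0,-1],[0,0,-1,0,0,0,-1],[0,-0.3,-1,0,0,0,-1],[0,-1,0,0,0,0,-1],[0,-1,0,0,0,0,-1],[0,-1,0,0,0,0,1],[0,-1,0,0,0,0,1],[0,-1,0,0,0,0,1]]'
python3 - <<'E'
from h import *
shot('wrist','w12')
go(rw(-.042,.312,.036),2.43)
E
```

```text
clock: 52.75
eef_pos: [0.5507, 0.1058, 0.1316]
tool_rot: [1.0, 0.021, 0.001, 0.0]
ft_force: [0.2, -0.0, 0.2]
grip_width: 0.0853
clock: 53.55
eef_pos: [0.5448, 0.2392, 0.2057]
tool_rot: [1.0, 0.021, 0.001, -0.0]
ft_force: [0.8, 0.0, 0.4]
grip_width: 0.0441
t 53.6 tcp [0.5445 0.2432 0.2055] xdir deg 2.67 tilt z [ 0.002  0.004 -1.   ] F [1.2 2.1 0.6] w 0.0362
tool shift mm [-21.5 -14.2 169.5] units [-0.86 -0.57  6.78]
wz deg needed 0.24 units 0.0013
```

View pics/w12.png

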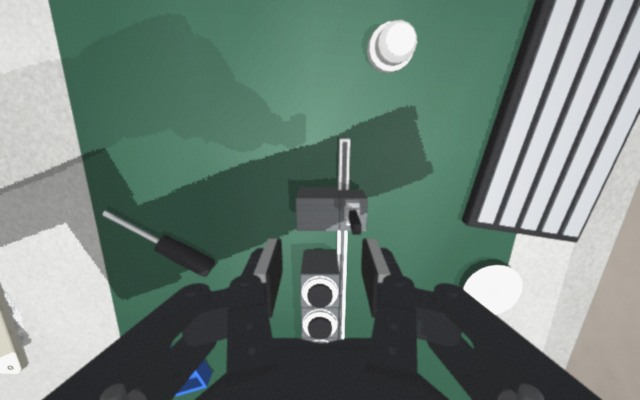

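```bash
python3 -m inch '[[-0.43,-0.3,0,0,0,0,1],[-0.43,-0.35,0,0,0,0,1],[0,0,1,0,0,0,1],[0,0,1,0,0,0,1],[0,0,1,0,0,0,1],[0,0,1,0,0,0,1],[0,0,0,0,0,0,1],[0,0,0,0,0,0,1]]'
python3 -c "
from h import *
go(rw(-.042,.312,.036),2.43);print(wr(bot.get_obs()['eef_pos']))"
```

```text
clock: 54.4
eef_pos: [0.5215, 0.2533, 0.1053]
tool_rot: [1.0, 0.021, -0.0, 0.0]
ft_force: [0.5, 0.0, 0.2]
grip_width: 0.0004
t 54.4 tcp [0.5215 0.2533 0.1053] xdir deg 2.45 tilt z [-0. -0. -1.] F [0.5 0.  0.2] w 0.0004
tool shift mm [ 1.4 -3.6 69.3] units [ 0.05 -0.15  2.77]
wz deg needed 0.02 units 0.0001
[-0.04333346  0.30839264]
```

```bash
python3 -m inch '[[0.05,0,0.9,0,0,0,1],[0,0,0.9,0,0,0,1],[0,0,0.7,0,0,0,1],[0,0,0.27,0,0,0,1],[0,0,0,0,0,0,1],[0,0.3,0,0,0,0,1],[0,0.3,0,0,0,0,1],[0,0.2,0,0,0,0,1]]'
python3 -m inch '[[0,0.2,0,0,0,0,1],[0,0.2,0,0,0,0,1],[0,0.25,0,0,0,0,1],[0,0.25,0,0,0,0,1],[0,0.25,0,0,0,0,1],[0,0.2,0,0,0,0,1],[0,0.15,0,0,0,0,1],[0,0,0,0,0,0,1]]'
python3 -c "
from h import *
where();print(wr(bot.get_obs()['eef_pos']))"
```

```text
clock: 55.2
eef_pos: [0.5248, 0.2331, 0.0367]
tool_rot: [1.0, 0.021, 0.001, -0.0]
ft_force: [0.5, 0.1, 0.0]
grip_width: 0.0003
clock: 56.0
eef_pos: [0.5262, 0.1969, 0.0364]
tool_rot: [1.0, 0.022, 0.001, -0.001]
ft_force: [-1.3, 3.5, 2.8]
grip_width: 0.0
t 56.0 tcp [0.5262 0.1969 0.0364] xdir deg 2.48 tilt z [ 0.001  0.002 -1.   ] F [-1.3  3.5  2.8] w 0.0
[-0.0410171   0.25183943]
```

```bash
python3 -m inch '[[0,0.15,0,0,0,0,1],[0,0.15,0,0,0,0,1],[0,0.12,0,0,0,0,1],[0,0.1,0,0,0,0,1],[0,0.1,0,0,0,0,1],[0,0.06,0,0,0,0,1],[0,0,0,0,0,0,1],[0,0,0,0,0,0,1]]'
python3 -c "
from h import *
where();print(wr(bot.get_obs()['eef_pos']))"
```

```text
clock: 56.8
eef_pos: [0.5269, 0.1803, 0.0362]
tool_rot: [1.0, 0.022, 0.001, -0.001]
ft_force: [-0.4, 5.0, 3.7]
grip_width: -0.0002
t 56.8 tcp [0.5269 0.1803 0.0362] xdir deg 2.51 tilt z [ 0.001  0.002 -1.   ] F [-0.4  5.   3.7] w -0.0002
[-0.04101219  0.23523689]
```

```bash
python3 -m inch '[[0,0.06,0,0,0,0,1],[0,0.06,0,0,0,0,1],[0,0.06,0,0,0,0,1],[0,0.06,0,0,0,0,1],[0,0,0,0,0,0,1],[0,0,0,0,0,0,1],[0,0,0,0,0,0,1],[0,0,0,0,0,0,1]]'
python3 -c "
from h import *
where();print(wr(bot.get_obs()['eef_pos']))"
```

```text
clock: 57.6
eef_pos: [0.5269, 0.1797, 0.0364]
tool_rot: [1.0, 0.024, 0.0, -0.006]
ft_force: [-2.6, 18.0, 2.0]
grip_width: 0.0001
t 57.6 tcp [0.5269 0.1797 0.0364] xdir deg 2.73 tilt z [ 0.001  0.012 -1.   ] F [-2.6 18.   2. ] w 0.0001
[-0.04101821  0.23459892]
```

```bash
python3 -m inch '[[0,-0.4,0,0,0,0,1],[0,-0.8,0,0,0,0,1],[0,0,-1,0,0,0,1],[0,0,-1,0,0,0,1],[0,0,-1,0,0,0,1],[0,0,-1,0,0,0,1],[0,0,-1,0,0,0,1],[0,0,-1,0,0,0,1]]'
python3 -m inch '[[0,0,-1,0,0,0,1],[0,0.5,-1,0,0,0,1],[0.2,1,0,0,0,0,1],[0.2,1,0,0,0,0,1],[0.2,1,0,0,0,0,1],[0,1,0,0,0,0,1],[0,1,0,0,0,0,1],[0,1,0,0,0,0,1]]'
python3 -m inch '[[0,0.3,0,0,0,0,1],[0,0,0,0,0,0,1],[0,0,0,0,0,0,1],[0,0,0,0,0,0,1],[0,0,0,0,0,0,1],[0,0,0,0,0,0,1],[0,0,0,0,0,0,1],[0,0,0,0,0,0,1]]'
python3 - <<'E'
from h import *
shot('wrist','w13')
where();print(wr(bot.get_obs()['eef_pos']))
E
```

```text
clock: 58.4
eef_pos: [0.5251, 0.202, 0.186]
tool_rot: [1.0, 0.021, -0.0, 0.002]
ft_force: [1.0, -0.3, -0.0]
grip_width: 0.0001
clock: 59.2
eef_pos: [0.5469, 0.0394, 0.2349]
tool_rot: [1.0, 0.021, -0.001, 0.001]
ft_force: [0.1, -0.0, 1.0]
grip_width: -0.0002
clock: 60.0
eef_pos: [0.5477, 0.0344, 0.2355]
tool_rot: [1.0, 0.022, -0.0, 0.0]
ft_force: [0.2, 0.2, 0.5]
grip_width: 0.0002
t 60.05 tcp [0.5477 0.0343 0.2356] xdir deg 2.49 tilt z [-0. -0. -1.] F [-0.3 -0.7  0.6] w 0.0001
[-0.02641528  0.08844895]
```

View pics/w13.png

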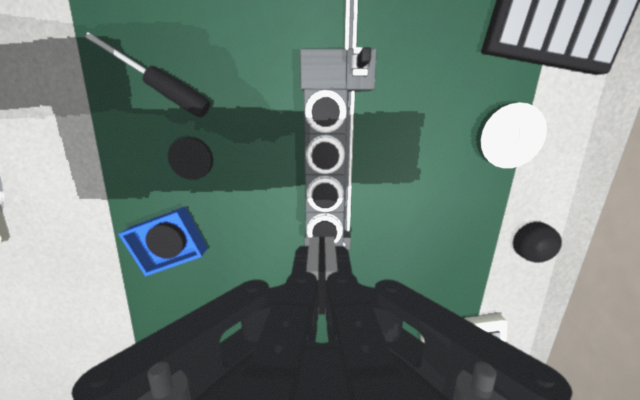

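```bash
python3 - <<'E'
from h import *
c,p,d=load('w13');P=cloud(c,d).reshape(-1,3)
q=P[:,:2]-O0;X=q@EX;Y=q@EY;Z=P[:,2]
for yc in (.023,.069,.115,.161):
    m=(abs(X+.023)<.025)&(abs(Y-yc)<.022)&(Z>.069)&(Z<.08)
    (cx,cy),(w,h),a=cv2.minAreaRect(np.c_[X[m],Y[m]].astype(np.float32)); print('cap',cx.__round__(4),cy.__round__(4),round(w,4),round(h,4),np.median(Z[m]))
    m=(abs(Y-yc)<.018)&(abs(X+.023)<.05)&(Z>.056)&(Z<.064)
    print('  body x',np.percentile(X[m],[0.5,99.5]).round(4),m.sum())
    # edges slopes
    F=[]
    for yy in np.arange(yc-.018,yc+.018,.004):
        s=X[m&(abs(Y-yy)<.002)]
        if len(s)>5:F.append((yy,s.min(),s.max()))
    F=np.array(F); print('  slope front/back deg',np.degrees(np.polyfit(F[:,0],F[:,1],1)[0]).round(2),np.degrees(np.polyfit(F[:,0],F[:,2],1)[0]).round(2))
m=(abs(X+.03)<.015)&(Y>.17)&(Y<.26)&(Z>.047)&(Z<.054);print('stop y',np.percentile(Y[m],[.5,99.5]))
m=(abs(X-.006)<.03)&(Y>.19)&(Y<.24)&(Z>.08)&(Z<.12);print('lever',X[m].mean(),Y[m].mean(),Z[m].max(), X[m].min(),X[m].max())
p=p[30:260,270:400];cv2.imwrite('pics/w13c.png',cv2.resize(p,None,fx=2.6,fy=2.6,interpolation=cv2.INTER_CUBIC))
E
```

```text
cap -0.0229 0.0276 0.0212 0.0299 0.0715365064100133
  body x [-0.0462 -0.0007] 263
  slope front/back deg 0.82 1.66
cap -0.0233 0.0692 0.0296 0.0299 0.07165837391709098
  body x [-0.0464 -0.0005] 302
  slope front/back deg -1.81 0.61
cap -0.0235 0.1148 0.0296 0.0305 0.07171622028384747
  body x [-0.046  -0.0006] 352
  slope front/back deg 0.86 0.42
cap -0.0233 0.1605 0.0301 0.0289 0.07182492551580237
  body x [-0.0464 -0.0006] 403
  slope front/back deg -0.86 -1.64
stop y [0.18467959 0.22281625]
lever 0.01040966126201852 0.2085514900834724 0.10585131152304038 0.006742295829604586 0.01541906624137774
```

View pics/w13c.png

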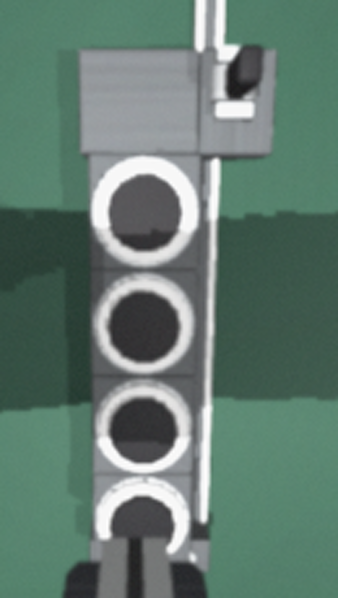

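```bash
python3 -m inch '[[0.2,-0.6,0,0,0,0,1],[0.6,-1,0,0,0,0,1],[0.6,-1,0,0,0,0,1],[0.6,-1,0,0,0,0,1],[0.6,-1,0,0,0,0,1],[0.2,-0.3,0,0,0,0,1],[0,0,0,0,0,0,1],[0,0,0,0,0,0,1]]'
python3 -c "
from h import *
go(rw(.045,.210,.088),2.43);print(wr(bot.get_obs()['eef_pos']))"
```

```text
clock: 60.85
eef_pos: [0.612, 0.1593, 0.2353]
tool_rot: [1.0, 0.022, -0.0, 0.0]
ft_force: [-0.1, -0.7, 0.8]
grip_width: 0.0001
t 60.85 tcp [0.612  0.1593 0.2353] xdir deg 2.48 tilt z [-0.001 -0.001 -1.   ] F [-0.1 -0.7  0.8] w 0.0001
tool shift mm [  2.    0.6 147.3] units [0.08 0.02 5.89]
wz deg needed 0.05 units 0.0003
[0.04309685 0.21064333]
```

```bash
python3 -m inch '[[0.08,0.02,0.8,0,0,0,1],[0,0,1,0,0,0,1],[0,0,1,0,0,0,1],[0,0,1,0,0,0,1],[0,0,1,0,0,0,1],[0,0,0.8,0,0,0,1],[0,0,0.29,0,0,0,1],[0,0,0,0,0,0,1]]'
python3 -c "
from h import *
where();print(wr(bot.get_obs()['eef_pos']))"
```

```text
clock: 61.65
eef_pos: [0.6133, 0.1579, 0.0875]
tool_rot: [1.0, 0.021, -0.001, 0.0]
ft_force: [-0.3, 0.2, 1.0]
grip_width: 0.0001
t 61.65 tcp [0.6133 0.1579 0.0875] xdir deg 2.4 tilt z [-0.002 -0.001 -1.   ] F [-0.3  0.2  1. ] w 0.0001
[0.04440361 0.20917183]
```

```bash
python3 -m inch '[[-0.3,0,0,0,0,0,1],[-0.3,0,0,0,0,0,1],[-0.25,0,0,0,0,0,1],[-0.25,0,0,0,0,0,1],[-0.2,0,0,0,0,0,1],[0,0,0,0,0,0,1],[0,0,0,0,0,0,1],[0,0,0,0,0,0,1]]'
python3 - <<'E'
from h import *
where();print(wr(bot.get_obs()['eef_pos']))
c,p,d=shot('side','s3');cv2.imwrite('pics/s3c.png',cv2.resize(p[100:260,220:400],None,fx=3.7,fy=3.7,interpolation=cv2.INTER_CUBIC))
E
```

```text
clock: 62.45
eef_pos: [0.5815, 0.1578, 0.088]
tool_rot: [1.0, 0.022, -0.001, 0.0]
ft_force: [-0.4, -0.2, -0.3]
grip_width: -0.0002
t 62.45 tcp [0.5815 0.1578 0.088 ] xdir deg 2.48 tilt z [-0.001 -0.    -1.   ] F [-0.4 -0.2 -0.3] w -0.0002
[0.01256338 0.21037911]
```

View pics/s3c.png

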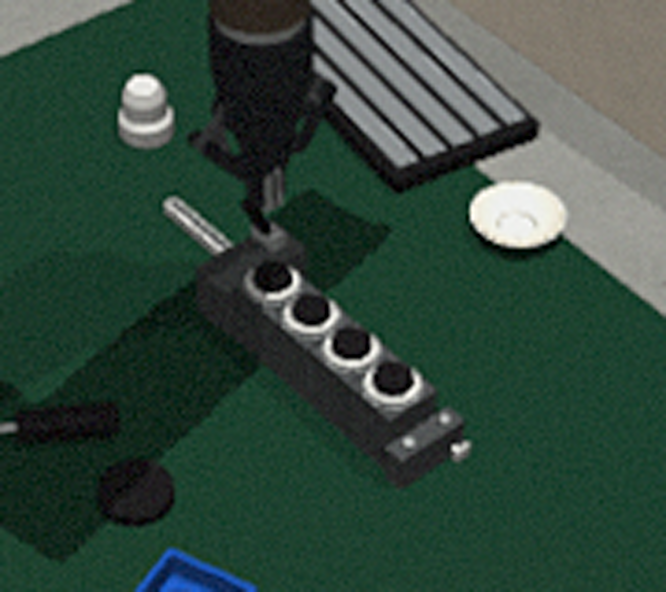

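```bash
python3 -m inch '[[-0.22,0,0.03,0,0,0,1],[-0.22,0,0.06,0,0,0,1],[-0.2,0,0.1,0,0,0,1],[-0.18,0,0.12,0,0,0,1],[-0.16,0,0.15,0,0,0,1],[-0.12,0,0.16,0,0,0,1],[-0.08,0,0.16,0,0,0,1],[0,0,0,0,0,0,1]]'
python3 -c "
from h import *
where();print(wr(bot.get_obs()['eef_pos']))"
```

```text
clock: 63.3
eef_pos: [0.5512, 0.1563, 0.0679]
tool_rot: [1.0, 0.022, -0.001, 0.0]
ft_force: [0.6, 0.1, -0.5]
grip_width: -0.0005
t 63.3 tcp [0.5512 0.1563 0.0679] xdir deg 2.49 tilt z [-0.002 -0.    -1.   ] F [ 0.6  0.1 -0.5] w -0.0005
[-0.01778479  0.21017765]
```

```bash
python3 -m inch '[[0,0,0.1,0,0,0,1],[0,0,0.1,0,0,0,1],[0,0,0.08,0,0,0,1],[0,0,0.06,0,0,0,1],[0,0,0,0,0,0,1],[0,0,0,0,0,0,1],[0,0,0,0,0,0,1],[0,0,0,0,0,0,1]]'
python3 -c "
from h import *
where();print(wr(bot.get_obs()['eef_pos']))"
```

```text
clock: 64.1
eef_pos: [0.5514, 0.1564, 0.0618]
tool_rot: [1.0, 0.022, -0.001, -0.0]
ft_force: [-6.6, -1.0, 13.5]
grip_width: 0.0003
t 64.1 tcp [0.5514 0.1564 0.0618] xdir deg 2.48 tilt z [-0.001  0.    -1.   ] F [-6.6 -1.  13.5] w 0.0003
[-0.01758843  0.21026639]
```

Bottomed at 61.8 mm (lever flat is 61.5). Rise and check.

```bash
python3 -m inch '[[0,0,-0.5,0,0,0,1],[0,0,-1,0,0,0,1],[0,0,-1,0,0,0,1],[0,0,-1,0,0,0,1],[0,0,-1,0,0,0,1],[0,0,-1,0,0,0,1],[0,0,-1,0,0,0,1],[0,0,-0.6,0,0,0,1]]'
python3 -m inch '[[0,0.6,0,0,0,0,1],[0,1,0,0,0,0,1],[0,1,0,0,0,0,1],[0,1,0,0,0,0,1],[0,1,0,0,0,0,1],[0,1,0,0,0,0,1],[0,0,0,0,0,0,1],[0,0,0,0,0,0,1]]'
python3 - <<'E'
from h import *
shot('wrist','w14');where()
c,p,d=load('w14');P=cloud(c,d).reshape(-1,3)
q=P[:,:2]-O0;X=q@EX;Y=q@EY;Z=P[:,2]
for yc in (.023,.069,.115,.161):
    m=(abs(X+.023)<.025)&(abs(Y-yc)<.022)&(Z>.069)&(Z<.08)
    (cx,cy),(w,h),a=cv2.minAreaRect(np.c_[X[m],Y[m]].astype(np.float32)); print('cap',round(cx,4),round(cy,4),round(w,4),round(h,4),np.median(Z[m]))
    m=(abs(Y-yc)<.018)&(abs(X+.023)<.05)&(Z>.056)&(Z<.064)
    print('  body x',np.percentile(X[m],[0.5,99.5]).round(4),m.sum())
m=(abs(X+.03)<.02)&(Y>.17)&(Y<.26)&(Z>.047)&(Z<.054);print('stop y',np.percentile(Y[m],[.5,99.5]))
m=(abs(Y-.21)<.006)&(X>-.05)&(X<.02)&(Z>.053)
for x0 in np.arange(-.045,.02,.01):
    k=m&(abs(X-x0)<.005); print('lever',round(x0,3),k.sum(),np.median(Z[k]).round(4) if k.sum() else '')
p=p[:280,250:420];cv2.imwrite('pics/w14c.png',cv2.resize(p,None,fx=2.1,fy=2.1,interpolation=cv2.INTER_CUBIC))
E
```

```text
clock: 64.9
eef_pos: [0.5534, 0.1566, 0.2402]
tool_rot: [1.0, 0.022, 0.002, -0.0]
ft_force: [0.4, -0.0, 0.1]
grip_width: 0.0001
clock: 65.7
eef_pos: [0.558, 0.0154, 0.2367]
tool_rot: [1.0, 0.021, -0.001, -0.0]
ft_force: [0.1, -0.0, 0.8]
grip_width: -0.0003
t 65.75 tcp [0.5581 0.0162 0.2369] xdir deg 2.43 tilt z [-0.002  0.    -1.   ] F [-0.4  0.8  0.6] w -0.0002
cap -0.024 0.023 0.0293 0.0301 0.07159241314944424
  body x [-0.0466 -0.0007] 291
cap -0.0233 0.0686 0.0297 0.0302 0.07167946926321749
  body x [-0.0464 -0.0012] 312
cap -0.0234 0.115 0.0295 0.0289 0.07182452229755902
  body x [-0.0465 -0.0007] 375
cap -0.0233 0.1607 0.0298 0.0298 0.07192250254829752
  body x [-0.0464 -0.0005] 419
stop y [0.18517365 0.22318502]
lever -0.045 0 
lever -0.035 51 0.063
lever -0.025 128 0.0631
lever -0.015 130 0.0627
lever -0.005 128 0.0628
lever 0.005 137 0.0642
lever 0.015 119 0.0661
```

View pics/w14c.png

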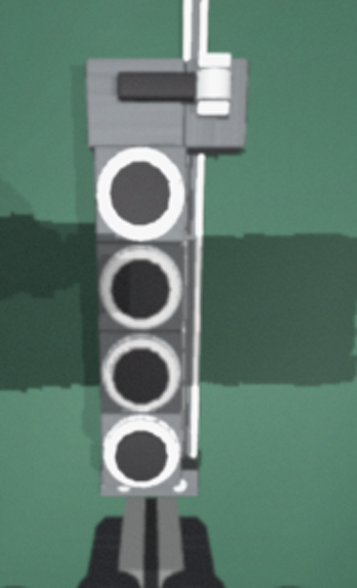

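```bash
python3 -c "
from h import *
print(bot.job_done());where()"
```

```text
the job is handed in; nothing more can be done
None
the job is handed in; nothing more can be done
```

I collapsed the tubes of all four units, stood the units in the row against the fence and end stop, slid the rail stop flush against the last one, and then threw the cam lever flat. The job was handed in at about 66 s of the 210 s allowed.

**Last checks, from the wrist camera's depth:**
- **Tubes:** all four cap tops are at about 71.7 mm, against 71 mm when fully home.
- **Row:** the centres are at about x −23 to −24 mm and y 23, 69, 115 and 161 mm in the rail's frame. That matches the intended positions.
- **Stop:** its face measured about 184 to 185 mm from the end stop. It pushed back with 18 N when pressed against the row, so it is flush to within what the camera can resolve.
- **Lever:** it is flat, with its top at about 63 mm. The fingers bottomed out on it at 61.8 mm.

**Problem on the way:** the first unit stuck short of the fence on the first push. I eased it off the bench and end stop and pushed again, and it seated.

None of my checks failed or disagreed. I saw no unit knocked aside, and I did not touch or re-measure the other things on the bench.

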